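# Switch on the inspection lamp and lay it by the bowl

### The arm

A 6-joint arm with a two-finger parallel gripper is mounted at the origin on the work surface. World frame = base frame: x ahead of the robot, y to its left, z up, the work surface at z = 0. Lengths are in m, angles in rad, forces in N, time in s.
With the tool pointing down it reaches from about 0.375 to 0.925 m from the base axis. Payload 5.7 kg.
Tool frame: the origin (TCP) lies on the mounting face of the last link; the fingertips stand 182 mm ahead of it and the grasp point (between the pads) lies 163 mm ahead of it; z points along the fingers, y is the line along which they close (so a half turn about z gives the same grasp; the last joint's range is limited). The gripper opens to 88 mm and grips with 3 to 60 N. Pads are 20 mm wide; open, the fingers measure 115 mm over their backs; the gripper's body (75 mm by 178 mm) begins 61 mm behind the grasp point.
Start: joints at [-1.416, 0.359, 1.51, -0, 1.272, -0.115], TCP at [0.16, -0.578, 0.405] pointing down, gripper open.
Joint ranges: [-2.97, 2.97], [-1.01, 2.36], [0.21, 2.38], [-0.96, 4.11], [0.2, 2.71], [-2.98, 2.98]. Speed limits (rad/s): [2.39, 2.39, 3.14, 3.14, 3.14, 3.14].

### API

Orientations are given as a 3x3 rotation matrix whose columns are the frame's x, y, z axes.
In Python, from station import ctrl gives the robot as it stands. The module is installed in compiled form; this text tells all that it offers.
- The arm moves only by the shell command python3 -m jog 'ROWS' [OPENING]. ROWS is JSON, a list of rows, each an object of numbers: "dx", "dy", "dz": the shift along the tool's x, y, z in mm; "wx", "wy", "wz": the turn, a rotation vector about the tool's x, y, z in rad. A call has exactly 8 rows; each row shifts and turns the commanded pose from where the row before left it, along the tool's axes as they then stand; what a row does not reach is not made up. A row lasts 1/10 s, in which the tool goes at most 50 mm and 8.59 degrees, less where a joint would pass 70% of its speed; a pose out of reach is approached as far as the arm can. A call with a gripper value outside its range is refused whole. OPENING is the closure, from 0 (fully open) to 1 (shut), set as the call begins (- or left out, the last holds). The fingers move at their own pace and stop on an object; the grip force is fixed at half the most. Time passes only in rows, so rows that do not move let the fingers close, or fill a call up. It gives the time, the measured TCP pose, the force, the opening and the grip force at its end, in the units of the state.
- ctrl.read_state(): the state, without advancing time (a new reading comes with each control period).
- ctrl.camera(name): name is "scene" or "top" or "wrist"; returns a dict with "image" (480x640x3 uint8, blue, green, red), "K" (3x3 intrinsics, pixels), "R" (3x3) and "t" (3): a world point X has camera coordinates R X + t. Camera axes: x right, y down, z forward; pixel columns grow to the right and rows downward; lengths in m; the calibration is good to about 2 mm. A picture is of the moment at which its call begins. There is no depth.
- ctrl.finish_job(): hands the job in; it is judged then, once.
Trained networks look in the newest picture that a camera, given by its name, has taken for a name from the list of things; names that differ only in an ending like _2 or _b are one class to them, and where a whole thing is asked for, a point or a joint stands for the part that bears it (a point fixed in the world has none). Each returns a list of dicts, best first, with "p" (0 to 1); they miss things now and then, are a little off and sometimes report something else, mostly with a low value. They report only what shows in the picture. A call takes as long as a camera call. They do not tell look-alikes from the thing itself.
- ctrl.look_for(query, camera): "location" ([x, y, z] in m, in world coordinates, good to about 4 mm: the middle of the surface that is visible of it).
- ctrl.masks_of(query, camera): "region" (480x640 bool, what is visible of it).
- ctrl.pinpoint(query, camera): "location" ([x, y, z] in m, in world coordinates, good to about 4 mm: a listed point, or the origin of a listed thing).
The state is a dict: "t": time; "joint_positions": joint angles; "joint_vel": joint speeds; "joint_torque": joint torques, N m; "eef_pos": TCP position; "tool_rot": TCP orientation; "ft_force": force on the tool from outside, world axes, zero at the start; "wrist_torque": the same for the moment, N m; "gripper_width": opening from 0.0 (shut) to 1.0 (fully open); "grip_force": force on a finger pad.
Only numpy, scipy, OpenCV 4.12 (cv2) and the standard library are available. Lean on these libraries where they do the work, as an engineer would, in place of code of your own. Each camera call takes 0.05 s, during which the arm holds its last target. There are 200 camera calls.

### The job

Get the inspection lamp ready to light the fired bowl: lift it off its charger, lean it back in the angled rest with its switch face up and let go, then with a fingertip slide the small flush switch in its recessed slot fully towards the lamp's foot to turn it on. Then take the lamp again and lay it flat, switch up, in the middle of the plaster slab, straight along the slab with its lens end pointing at the bowl. Do not shift or upset the bowl, the mug, the glaze jar or the blue pot.

Things in the scene. Friction and masses are not known exactly. Their poses are not given: they have to be found in the camera images.
- lamp_center (a point): Centre of the inspection lamp, a loose flat black plastic box 34 thick (x) x 60 wide (y) x 110 mm long (z), about 0.28 kg, with an aluminium cap at the lens end. Axes are the lamp's: +z runs from foot to lens end, -x is the outward normal of the switch face, y is across. It can be held across its 60 mm width, by the plain narrow sides.
- lamp: The whole lamp; origin at the centre of its foot end, 55 mm from its centre along its -z; axes as the lamp's. It starts standing on its foot on the charger, lens end up, switch face roughly towards the right as seen from the robot (world -y).
- charger: The charger, a fixed grey plastic pad 85 x 85 x 12 mm on which the lamp starts; origin under its centre.
- lamp_lens (a point): Centre of the lamp's lens end, 55 mm from its centre along the lamp's +z. Axes as the lamp's.
- switch_top (a point): Centre of the outer face of the slider, a grey ribbed piece 18 wide (y) x 12 mm long (z), 0.5 mm below the switch face. It runs in a recessed slot 34 wide, 66 long, 7 mm deep, bright-floored, centred across the lamp, its ends 31 mm footward and 35 mm lensward of the lamp's centre. When off, about 36 mm of slot is empty on its lens side: a shut fingertip fits there and can push its end. Axes as the lamp's.
- switch (a joint): Switch slider travel in m: 0 off, 0.018 fully on (slider at the foot end of the slot); grows towards the lamp's foot. Starts between 0 and 0.003. Friction about 1.5 N, no spring: it stays where left.
- rest_seat (a point): Where the lamp's centre lies when it leans properly in the angled rest, 66 mm above the table, over the rest. Axes are the rest's: z up, +x level. A lamp in it has its foot end on the ledge, its back on the plate, its switch face up and towards the rest's -x, its +z axis 60 degrees from vertical, leaning to the rest's +x. Its weight alone holds it.
- rest: The angled rest, a fixed bent-sheet aluminium stand like a phone stand on a 130 x 100 x 8 mm base: a back plate, 36 mm wide, sloping 30 degrees from level, facing up and to the rest's -x, and a foot ledge, 36 mm wide, square to it. It is narrower than the lamp, whose sides stay free. Origin under the base's centre.
- slab_top (a point): Centre of the top of the fixed plaster slab, 150 (x) x 110 (y) mm, top 20 mm above the table. Axes are the slab's: z up, +x along its length, towards the bowl.
- bowl: Loose fired terracotta bowl, 110 mm across, 55 mm high, on the table 35 mm or more off the slab's +x end; origin under its centre.
- mug: Loose white mug, 76 mm across, 85 mm high, standing at the far side; origin under its centre. Bystander.
- glaze_jar: Loose amber glaze jar, 60 mm across, 75 mm high, standing on the left; origin under its centre. Bystander.
- cup: Loose blue ceramic pot, 80 mm across, 100 mm high, standing on the right; origin under its centre. Bystander.
There are look-alikes about, which are no part of the job. Leave any red, turquoise or yellow look-alike of the rest alone.

How it is judged:
By the outcome, as a careful person would: the job done as asked, in the order asked, and still so for the second after the job is handed in, with the robot touching nothing.
It also fails if it takes over 72 s, if anything falls off the work surface, if the arm or the gripper's body presses on something with over 40 N, if the wrist force passes 120 N, or if a joint passes its speed limit or range.

## Working session

There is one attempt and no reset: what is moved stays moved. The work goes in short steps, Python scripts to look and compute and a shell command to move; the robot and the scene stay as the last step left them, time stands still between calls to the robot, and variables do not carry over. Pictures are saved under pics/ and viewed, at most 10 in all, crops included, and the job is handed in when it is done.

```bash
mkdir -p pics; ls; python3 - <<'E'
from station import ctrl
import cv2, numpy as np
np.set_printoptions(precision=4,suppress=True)
for c in ["scene","top"]:
    d=ctrl.camera(c); cv2.imwrite(f"pics/{c}0.png",d["image"])
    print(c,d["K"][0],d["K"][1],(-d["R"].T@d["t"]))
    for q in ["lamp_center","lamp_lens","charger","switch_top","rest_seat","rest","slab_top","bowl","mug","glaze_jar","cup"]:
        r=ctrl.pinpoint(q,c)
        print(q,[(np.round(x["location"],4).tolist(),round(x["p"],2)) for x in r[:4]])
E
```

```text
pics
scene [546.0118   0.     320.8714] [  0.     546.0118 245.821 ] [ 1.2051 -0.6112  1.4314]
lamp_center [([0.6126, -0.0436, 0.0669], 0.83)]
lamp_lens [([0.6128, -0.045, 0.1196], 0.98)]
charger [([0.6094, -0.0432, 0.0026], 0.57)]
switch_top []
rest_seat [([0.3958, 0.0613, 0.0692], 0.8), ([0.3677, 0.5715, 0.0622], 0.8), ([0.5255, 0.2912, 0.068], 0.65), ([0.3326, 0.3093, 0.0685], 0.65)]
rest [([0.3758, 0.5725, 0.0031], 0.98), ([0.402, 0.0642, 0.0015], 0.89), ([0.5271, 0.2876, -0.0009], 0.82), ([0.3346, 0.3043, -0.0003], 0.55)]
slab_top [([0.5025, -0.3417, 0.0207], 0.85)]
bowl [([0.6814, -0.3035, -0.0032], 0.92)]
mug [([0.7925, -0.0106, 0.0002], 0.67)]
glaze_jar [([0.6179, 0.4703, -0.0021], 0.89)]
cup [([0.5287, -0.5012, -0.0019], 0.79)]
top [440.1832   0.     319.6005] [  0.     440.1832 233.9739] [0.4633 0.03   1.426 ]
lamp_center [([0.6065, -0.0437, 0.0668], 0.67)]
lamp_lens [([0.6135, -0.044, 0.1255], 0.59)]
charger [([0.6105, -0.0471, -0.0011], 0.7)]
switch_top []
rest_seat [([0.3345, 0.3024, 0.0682], 0.97), ([0.5266, 0.29, 0.0643], 0.86), ([0.3709, 0.5716, 0.0679], 0.86), ([0.3997, 0.0619, 0.0684], 0.55)]
rest [([0.4025, 0.0599, -0.0001], 0.78), ([0.3373, 0.3017, 0.0006], 0.68), ([0.3725, 0.5702, -0.0], 0.68), ([0.531, 0.2908, 0.0036], 0.58)]
slab_top [([0.5056, -0.3438, 0.0203], 0.86)]
bowl [([0.6751, -0.309, 0.0054], 0.9), ([0.5311, 0.2901, 0.0031], 0.42)]
mug [([0.7925, -0.0096, 0.0008], 0.66)]
glaze_jar [([0.6224, 0.4724, -0.002], 0.63)]
cup [([0.5357, -0.5035, -0.0002], 0.91)]
```

View pics/scene0.png

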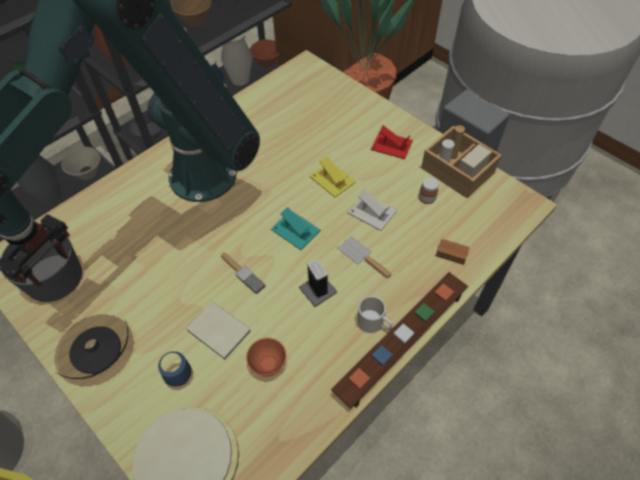

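View pics/top0.png

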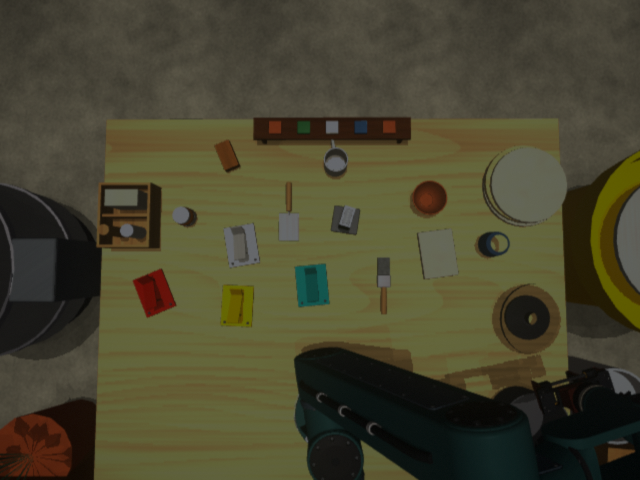

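```bash
cat > h.py <<'E'
from station import ctrl
import numpy as np, cv2, json, sys
from scipy.spatial.transform import Rotation as Ro
np.set_printoptions(precision=4,suppress=True)
def rows(p1,R1,n,p0=None,R0=None):
    """print n rows taking the TCP straight from (p0,R0) to (p1,R1)"""
    s=ctrl.read_state()
    p=np.array(s["eef_pos"] if p0 is None else p0,float); R=np.array(s["tool_rot"] if R0 is None else R0)
    w=Ro.from_matrix(R.T@R1).as_rotvec()/n; dp=(np.array(p1)-p)/n*1000
    print("dist mm %.0f turn deg %.1f"%(np.linalg.norm(dp)*n,np.degrees(np.linalg.norm(w))*n))
    for k in range(n):
        d=R.T@dp; R=R@Ro.from_rotvec(w).as_matrix()
        print(np.round(d,1),np.round(w,3))
def crop(cam,c,half,name,scale=None):
    pass
def proj(d,X):
    x=d["R"]@np.array(X)+d["t"]; u=d["K"]@x; return u[:2]/u[2]
def toplane(d,uv,z):
    r=d["R"].T@np.linalg.inv(d["K"])@np.array([uv[0],uv[1],1.]); c=-d["R"].T@d["t"]
    return c+r*(z-c[2])/r[2]
E
python3 - <<'E'
from h import *
s=ctrl.read_state(); print(s)
d=ctrl.camera("wrist"); R=np.array(s["tool_rot"]); print("cam in tool",R.T@(-d["R"].T@d["t"]-s["eef_pos"]), (d["R"]@R), d["K"])
# rough orientations from top camera masks
d=ctrl.camera("top")
for q,z in [("slab_top",.02),("charger",.006),("rest",.004)]:
    for m in ctrl.masks_of(q,"top")[:4]:
        c=cv2.findContours(m["region"].astype(np.uint8),0,1)[0]; c=max(c,key=cv2.contourArea)
        P=np.array([toplane(d,x,z)[:2] for x in cv2.boxPoints(cv2.minAreaRect(c))]); print(q,round(m["p"],2),P.tolist())
E
```

```text
{'t': 1.2, 'joint_positions': array([-1.4161,  0.3588,  1.5104, -0.    ,  1.2725, -0.1151]), 'joint_vel': array([-0.0021, -0.0003,  0.0013, -0.001 ,  0.0029, -0.0004]), 'joint_torque': array([ -0.003 , -51.5354, -27.1133,   0.0674,   0.0249,  -0.    ]), 'eef_pos': array([ 0.1599, -0.5783,  0.4046]), 'tool_rot': array([[ 0.9638,  0.2665, -0.    ],
       [ 0.2665, -0.9638,  0.0002],
       [ 0.    , -0.0002, -1.    ]]), 'ft_force': array([-0.037 , -0.4763,  0.1705]), 'wrist_torque': array([-0.0402,  0.0098,  0.0365]), 'grip_force': 0.0, 'gripper_width': 0.9970203326276024}
cam in tool [ 0.0841 -0.001   0.0206] [[ 0.0003  1.      0.0007]
 [-0.9531  0.0005 -0.3026]
 [-0.3026 -0.0005  0.9531]] [[339.3067   0.     320.7072]
 [  0.     339.3067 234.5885]
 [  0.       0.       1.    ]]
slab_top 0.56 [[0.569712085601634, -0.2669696794050493], [0.5871845481876428, -0.3777522830955765], [0.438797054402153, -0.3978621711279264], [0.42149715857294, -0.28793203204111656]]
charger 0.82 [[0.5769580901295667, 0.010581303790078204], [0.6641802703551627, -0.004037514929668841], [0.6492377472048163, -0.09240833659139258], [0.5621897270666827, -0.07742591135188107]]
rest 0.94 [[0.4641468980541456, 0.12596046607667682], [0.47428091469002803, 0.024454496379246578], [0.34456324081435086, 0.011556819904043884], [0.3344881004993723, 0.11238293470696742]]
rest 0.93 [[0.4211401433763743, 0.6502511295058832], [0.46020761458487514, 0.5530721863217202], [0.33713858660076934, 0.5003332305963164], [0.298501756449543, 0.5969499881574653]]
rest 0.6 [[0.5885358135026911, 0.3567098907710553], [0.6045532994198708, 0.2566649400035767], [0.4761743672142532, 0.23478255217489666], [0.46029315264434806, 0.3341705960076418]]
rest 0.57 [[0.27645021038396267, 0.3617555388997395], [0.40731335886098685, 0.3561203325271827], [0.4014125369789046, 0.2542227936678305], [0.27070433091531454, 0.2605300266821904]]
```

```bash
python3 - <<'E'
from h import *
def down(a): 
    a=np.radians(a); y=np.array([np.cos(a),np.sin(a),0]); z=np.array([0,0,-1.]); return np.c_[np.cross(y,z),y,z]
rows([.42,-.30,.46],down(-37),8)
rows([.5,.1,.5],down(0),8,[.42,-.30,.46],down(-37))
E
```

```text
dist mm 385 turn deg 37.5
[ 40.6 -24.9  -6.9] [-0.    -0.    -0.082]
[ 42.5 -21.5  -6.9] [-0.    -0.    -0.082]
[ 44.1 -17.9  -6.9] [-0.    -0.    -0.082]
[ 45.4 -14.2  -6.9] [-0.    -0.    -0.082]
[ 46.4 -10.5  -6.9] [-0.    -0.    -0.082]
[47.1 -6.6 -6.9] [-0.    -0.    -0.082]
[47.5 -2.8 -6.9] [-0.    -0.    -0.082]
[47.6  1.1 -6.9] [-0.    -0.    -0.082]
dist mm 410 turn deg 37.0
[ 45.9 -22.1  -5. ] [ 0.     0.    -0.081]
[ 47.6 -18.3  -5. ] [ 0.     0.    -0.081]
[ 48.9 -14.4  -5. ] [ 0.     0.    -0.081]
[ 49.9 -10.4  -5. ] [ 0.     0.    -0.081]
[50.6 -6.4 -5. ] [ 0.     0.    -0.081]
[50.9 -2.3 -5. ] [ 0.     0.    -0.081]
[51.   1.8 -5. ] [ 0.     0.    -0.081]
[50.6  5.9 -5. ] [ 0.     0.    -0.081]
```

```bash
python3 -m jog '[{"dx":41,"dy":-25,"dz":-7,"wz":-0.082},{"dx":42,"dy":-21,"dz":-7,"wz":-0.082},{"dx":44,"dy":-18,"dz":-7,"wz":-0.082},{"dx":45,"dy":-14,"dz":-7,"wz":-0.082},{"dx":46,"dy":-10,"dz":-7,"wz":-0.082},{"dx":47,"dy":-7,"dz":-7,"wz":-0.082},{"dx":47,"dy":-3,"dz":-7,"wz":-0.082},{"dx":47,"dy":1,"dz":-7,"wz":-0.082}]' && python3 -m jog '[{"dx":44,"dy":-22,"dz":-5,"wz":-0.081},{"dx":45,"dy":-18,"dz":-5,"wz":-0.081},{"dx":47,"dy":-14,"dz":-5,"wz":-0.081},{"dx":48,"dy":-10,"dz":-5,"wz":-0.081},{"dx":49,"dy":-6,"dz":-5,"wz":-0.081},{"dx":49,"dy":-2,"dz":-5,"wz":-0.081},{"dx":49,"dy":2,"dz":-5,"wz":-0.081},{"dx":49,"dy":6,"dz":-5,"wz":-0.081}]'
python3 - <<'E'
from h import *
d=ctrl.camera("wrist"); cv2.imwrite("pics/w1.png",d["image"]); np.savez("w1.npz",**d)
print(ctrl.read_state()["joint_positions"])
for q in ["lamp_center","lamp_lens","lamp","charger","switch_top","rest_seat","rest","slab_top"]:
    print(q,[(np.round(x["location"],4).tolist(),round(x["p"],2)) for x in ctrl.pinpoint(q,"wrist")[:4]])
for q,z in [("slab_top",.02),("charger",.006),("rest",.004)]:
    for m in ctrl.masks_of(q,"wrist")[:4]:
        c=cv2.findContours(m["region"].astype(np.uint8),0,1)[0]; c=max(c,key=cv2.contourArea)
        P=np.array([toplane(d,x,z)[:2] for x in cv2.boxPoints(cv2.minAreaRect(c))]); print(q,round(m["p"],2),np.round(P,4).tolist(),P.mean(0))
E
```

```text
[-1.4161  0.3588  1.5104 -0.      1.2725 -0.1151]
lamp_center []
lamp_lens []
lamp []
charger []
switch_top []
rest_seat []
rest []
slab_top []invalid input
```

View pics/w1.png

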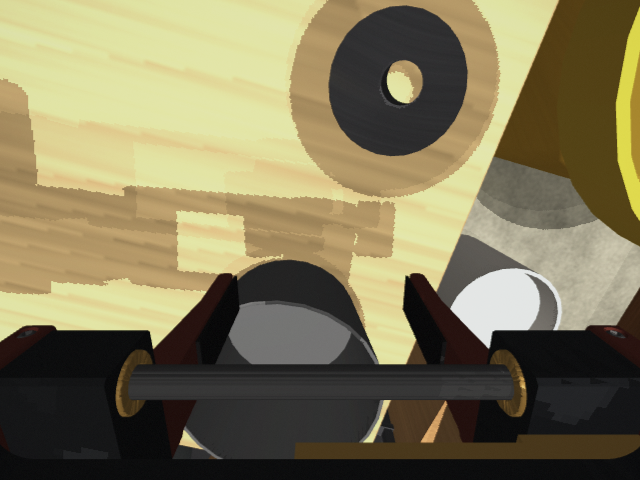

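The arm did not move: the picture still shows the start pose, with the fingers at (220, 300) and (420, 300) and the dark disc at (400, 80). I'll retry with all six keys in each row.

```bash
python3 -m jog '[{"dx":41,"dy":-25,"dz":-7,"wx":0,"wy":0,"wz":-0.082},{"dx":42,"dy":-21,"dz":-7,"wx":0,"wy":0,"wz":-0.082},{"dx":44,"dy":-18,"dz":-7,"wx":0,"wy":0,"wz":-0.082},{"dx":45,"dy":-14,"dz":-7,"wx":0,"wy":0,"wz":-0.082},{"dx":46,"dy":-10,"dz":-7,"wx":0,"wy":0,"wz":-0.082},{"dx":47,"dy":-7,"dz":-7,"wx":0,"wy":0,"wz":-0.082},{"dx":47,"dy":-3,"dz":-7,"wx":0,"wy":0,"wz":-0.082},{"dx":47,"dy":1,"dz":-7,"wx":0,"wy":0,"wz":-0.082}]' 0
```

```text
t: 2.85
eef_pos: [0.419, -0.3, 0.4612]
tool_rot: [[0.599, 0.801, 0.0], [0.801, -0.599, -0.0], [0.0, 0.001, -1.0]]
ft_force: [0.6, 0.3, 1.1]
gripper_width: 0.999
grip_force: 0.0
```

```bash
python3 -m jog '[{"dx":44,"dy":-22,"dz":-5,"wx":0,"wy":0,"wz":-0.081},{"dx":45,"dy":-18,"dz":-5,"wx":0,"wy":0,"wz":-0.081},{"dx":47,"dy":-14,"dz":-5,"wx":0,"wy":0,"wz":-0.081},{"dx":48,"dy":-10,"dz":-5,"wx":0,"wy":0,"wz":-0.081},{"dx":49,"dy":-6,"dz":-5,"wx":0,"wy":0,"wz":-0.081},{"dx":49,"dy":-2,"dz":-5,"wx":0,"wy":0,"wz":-0.081},{"dx":49,"dy":2,"dz":-5,"wx":0,"wy":0,"wz":-0.081},{"dx":49,"dy":6,"dz":-5,"wx":0,"wy":0,"wz":-0.081}]'
python3 - <<'E'
from h import *
d=ctrl.camera("wrist"); cv2.imwrite("pics/w2.png",d["image"]); np.savez("w2.npz",**d)
print(ctrl.read_state()["joint_positions"])
for q in ["lamp_center","lamp_lens","charger","switch_top","rest_seat","rest","slab_top"]:
    print(q,[(np.round(x["location"],4).tolist(),round(x["p"],2)) for x in ctrl.pinpoint(q,"wrist")[:4]])
for q,z in [("slab_top",.02),("charger",.006),("rest",.004),("lamp",.1)]:
    for m in ctrl.masks_of(q,"wrist")[:4]:
        c=cv2.findContours(m["region"].astype(np.uint8),0,1)[0]; c=max(c,key=cv2.contourArea)
        P=np.array([toplane(d,x,z)[:2] for x in cv2.boxPoints(cv2.minAreaRect(c))]); print(q,round(m["p"],2),np.round(P,4).tolist(),P.mean(0))
E
```

```text
t: 3.65
eef_pos: [0.4936, 0.0856, 0.5012]
tool_rot: [[-0.006, 1.0, 0.001], [1.0, 0.006, 0.0], [0.0, 0.001, -1.0]]
ft_force: [0.9, -1.1, 0.0]
gripper_width: 0.999
grip_force: 0.0
[0.0432 0.1368 1.5714 0.0061 1.43   0.0281]
lamp_center [([0.6086, -0.0405, 0.0631], 0.59)]
lamp_lens [([0.6128, -0.0511, 0.1215], 0.58)]
charger [([0.611, -0.0451, -0.0022], 0.73)]
switch_top [([0.614, -0.0284, 0.0588], 0.54)]
rest_seat [([0.5222, 0.2952, 0.0636], 0.86), ([0.3945, 0.0621, 0.0664], 0.79)]
rest [([0.5247, 0.2905, 0.0004], 0.94), ([0.406, 0.0671, -0.0023], 0.78), ([0.3365, 0.3068, 0.0002], 0.62), ([0.6109, -0.0439, 0.0153], 0.39)]
slab_top [([0.4975, -0.3416, 0.0166], 0.96)]
slab_top 0.67 [[0.4199, -0.2762], [0.5608, -0.2401], [0.5851, -0.3574], [0.4356, -0.3981]] [ 0.5003 -0.3179]
charger 0.64 [[0.5623, -0.0787], [0.5715, 0.0088], [0.6592, -0.006], [0.6546, -0.0951]] [ 0.6119 -0.0428]
rest 0.86 [[0.4604, 0.3165], [0.5994, 0.3175], [0.6064, 0.2359], [0.459, 0.2349]] [0.5313 0.2762]
rest 0.83 [[0.3316, 0.1104], [0.4627, 0.1238], [0.4715, 0.022], [0.3318, 0.0068]] [0.3994 0.0657]
rest 0.79 [[0.2575, 0.3151], [0.4024, 0.3161], [0.3986, 0.253], [0.2469, 0.2519]] [0.3264 0.284 ]
lamp 0.75 [[0.5522, -0.0531], [0.5668, 0.0198], [0.6163, 0.0055], [0.6042, -0.069]] [ 0.5849 -0.0242]
```

View pics/w2.png

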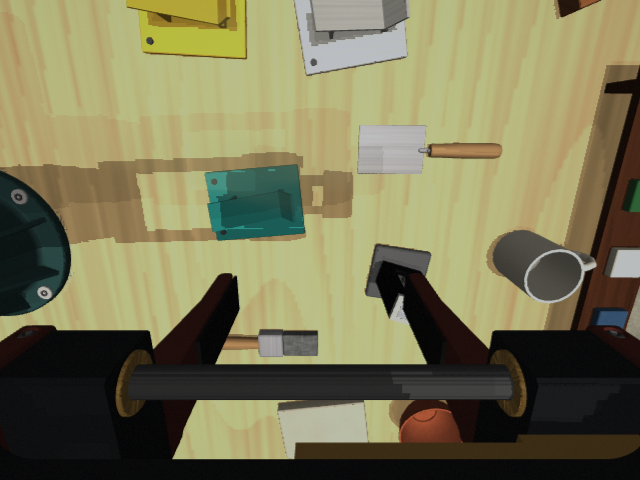

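```bash
python3 - <<'E'
import cv2,numpy as np
s=cv2.imread("pics/scene0.png");t=cv2.imread("pics/top0.png");w=cv2.imread("pics/w2.png")
f=lambda im,x,y,h:cv2.resize(im[y-h:y+h,x-h:x+h],(390,290) if 0 else (290,290),interpolation=cv2.INTER_CUBIC)
a=np.hstack([f(s,372,210,28),f(t,241,245,28)]);b=np.hstack([f(s,318,282,28),f(w,400,280,45)])
cv2.imwrite("pics/comp.png",np.vstack([a,b]))
E
```

```text
(no output)
```

View pics/comp.png

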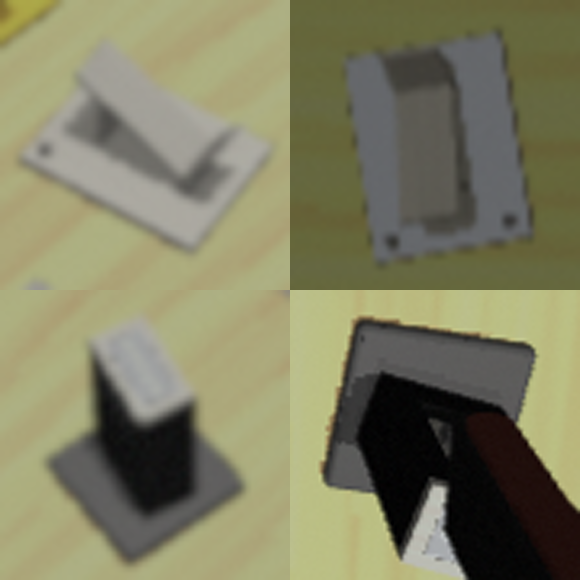

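The composite shows the grey rest's plate high on the robot side (crop (95, 60)) and its ledge on the far side (crop (210, 155)). So the rest's +x points back at the robot, about 189.7° in world. The lamp stands with its cap up, at (318, 270) in the scene picture. I'll take a closer look from above the rest.

```bash
python3 -m jog '[{"dx":15,"dy":5,"dz":13,"wx":0,"wy":0,"wz":0},{"dx":20,"dy":6,"dz":17,"wx":0,"wy":0,"wz":0},{"dx":20,"dy":6,"dz":17,"wx":0,"wy":0,"wz":0},{"dx":20,"dy":6,"dz":17,"wx":0,"wy":0,"wz":0},{"dx":20,"dy":6,"dz":17,"wx":0,"wy":0,"wz":0},{"dx":15,"dy":5,"dz":13,"wx":0,"wy":0,"wz":0},{"dx":5,"dy":2,"dz":6,"wx":0,"wy":0,"wz":0},{"dx":0,"dy":0,"dz":0,"wx":0,"wy":0,"wz":0}]'
python3 - <<'E'
from h import *
ds={c:ctrl.camera(c) for c in ["wrist","top","scene"]}
cv2.imwrite("pics/w3.png",ds["wrist"]["image"]); np.savez("w3.npz",**ds["wrist"])
near=lambda x,c:np.hypot(x[0]-c[0],x[1]-c[1])<.05
for q,c in [("lamp_center",(.61,-.044)),("lamp_lens",(.61,-.044)),("charger",(.61,-.044)),("rest_seat",(.526,.29)),("rest",(.526,.29))]:
  for cam in ds:
    print(q,cam,[(np.round(x["location"],4).tolist(),round(x["p"],2)) for x in ctrl.pinpoint(q,cam) if near(x["location"],c)])
d=ds["scene"]; P=np.array([toplane(d,x,.122)[:2] for x in [(307.4,264.6),(317,259.4),(327.6,273.3),(319,279.1)]]);print("lamp cap",P,P.mean(0))
for d1,d2 in ((P[3]-P[0]),(P[2]-P[1]),(P[1]-P[0]),(P[2]-P[3])): print(np.degrees(np.arctan2(d2,d1)))
E
```

```text
t: 5.05
eef_pos: [0.5293, 0.1992, 0.3994]
tool_rot: [[-0.004, 1.0, -0.002], [1.0, 0.004, -0.0], [-0.0, -0.002, -1.0]]
ft_force: [-0.6, 1.3, 0.8]
gripper_width: 1.003
grip_force: 0.0
lamp_center wrist [([0.6074, -0.0428, 0.065], 0.66)]
lamp_center top [([0.6093, -0.043, 0.0666], 0.54)]
lamp_center scene [([0.6143, -0.0456, 0.0666], 0.69)]
lamp_lens wrist []
lamp_lens top [([0.6127, -0.0421, 0.1224], 0.78)]
lamp_lens scene [([0.6104, -0.0428, 0.1173], 0.57)]
charger wrist []
charger top [([0.6133, -0.0475, 0.0032], 0.71)]
charger scene [([0.61, -0.0435, 0.0016], 0.68)]
rest_seat wrist [([0.522, 0.2964, 0.0637], 0.93)]
rest_seat top [([0.5285, 0.2897, 0.0627], 0.46)]
rest_seat scene [([0.5273, 0.2886, 0.0694], 0.68)]
rest wrist []
rest top [([0.5318, 0.2926, 0.0055], 0.71)]
rest scene [([0.5298, 0.2867, -0.0007], 0.69)]
lamp cap [[ 0.5818 -0.0561]
 [ 0.5889 -0.0246]
 [ 0.6431 -0.0368]
 [ 0.6392 -0.0671]] [ 0.6133 -0.0462]
-10.859495085510462
-12.66663585439625
77.29546916727914
82.6039922218422
```

View pics/w3.png

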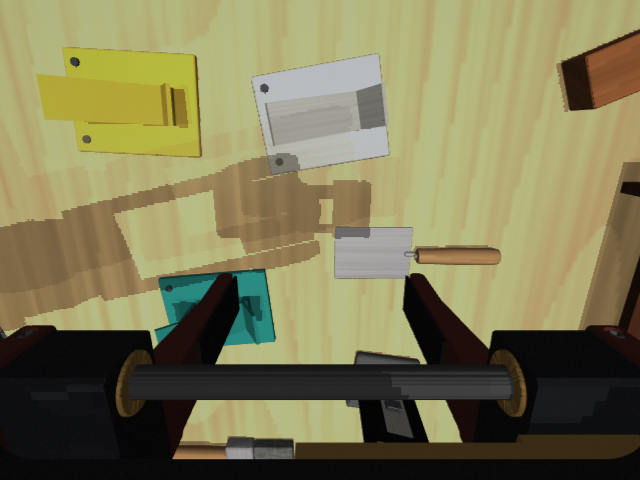

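```bash
python3 - <<'E'
from h import *
d=dict(np.load("w3.npz"))
P=np.array([toplane(d,x,.008)[:2] for x in [(252,77),(380,54),(389,153),(270,174)]]);print(P,P.mean(0))
for a,b in ((0,1),(3,2),(3,0),(2,1)): v=P[b]-P[a]; print(np.linalg.norm(v),np.degrees(np.arctan2(v[1],v[0])))
g=lambda im:(255*(im/255.)**.45).astype(np.uint8)
f=lambda im,x,y,h:cv2.resize(g(im[y-h:y+h,x-h:x+h]),(390,390),interpolation=cv2.INTER_CUBIC)
cv2.imwrite("pics/comp2.png",np.hstack([f(cv2.imread("pics/scene0.png"),318,280,24),f(d["image"],390,400,45)]))
E
```

```text
[[0.4594 0.3312]
 [0.5862 0.3524]
 [0.6012 0.2578]
 [0.4735 0.235 ]] [0.5301 0.2941]
0.12848495566923715 9.470102410903413
0.1296836564406563 10.121749620218623
0.09723512504877109 98.31488340155657
0.09574354742279448 99.00927970157603
```

View pics/comp2.png

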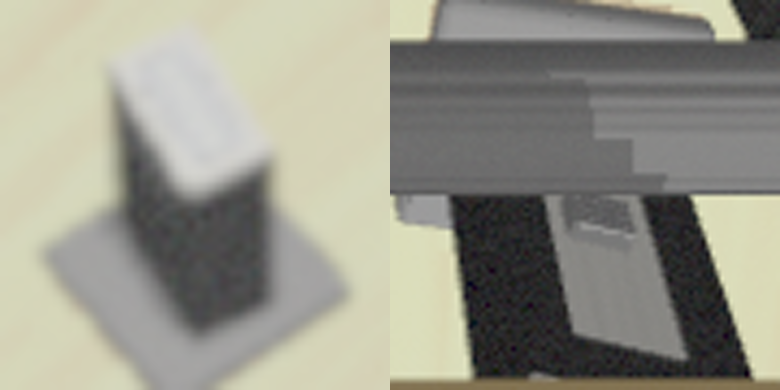

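The gamma-lifted crop settles the lamp's orientation. Seen from the wrist at y=+0.28, the slot and slider are on the lamp's +y face (crop (600, 250)), and the -y face in the scene view is plain black. So the switch starts facing +y, opposite to what the text says, and I'll plan for what the picture shows.

```bash
cat >> h.py <<'E'
Z=np.array([0,0,1.])
def ang(a): a=np.radians(a); return np.array([np.cos(a),np.sin(a),0])
def stand(a):  # lamp frame standing, a = angle of switch normal
    x=-ang(a); return np.c_[x,np.cross(Z,x),Z]
RX=ang(189.8)
def inrest():
    z=np.sin(np.pi/3)*RX+.5*Z; x=.5*RX-np.sin(np.pi/3)*Z; return np.c_[x,np.cross(z,x),z]
def onslab(a=7.7): z=ang(a); return np.c_[-Z,np.cross(z,-Z),z]
def tool(L,th,s=1):  # tool frame holding lamp frame L; tool y = s*lamp y
    th=np.radians(th); z=-np.cos(th)*L[:,2]+np.sin(th)*L[:,0]; y=s*L[:,1]; return np.c_[np.cross(y,z),y,z]
def tcp(C,L,T,off=(0,0,0),back=.163):  # TCP so that grasp point = C + L@off
    return np.array(C)+L@np.array(off)-back*T[:,2]
SEAT=np.array([.5254,.2919,.066]); LAMP=np.array([.611,-.044,.067])
E
python3 - <<'E'
from h import *
L=inrest(); d=dict(np.load("w3.npz")); print("L rest\n",L)
for nm,o in [("bend",(.017,0,-.055)),("bendL",(.017,.018,-.055)),("bendR",(.017,-.018,-.055)),("seatback",(.017,0,0)),("ledge25",(0,0,-.055))]: print(nm,proj(d,SEAT+L@np.array(o)))
im=d["image"].astype(int).sum(2)
for r in (95,110,125): print(r,im[r,255:395].tolist())
S=stand(78.5);T=tool(S,30);p=tcp(LAMP,S,T,(0,0,.008)); pre=p-.09*T[:,2]
print(T,p,pre); rows(pre,T,8); rows(p,T,8,pre,T)
E
```

```text
L rest
 [[-0.4927  0.1702 -0.8534]
 [-0.0851 -0.9854 -0.1474]
 [-0.866   0.      0.5   ]]
bend [356.9424 111.5494]
bendL [359.356 130.413]
bendR [354.4501  92.0699]
seatback [308.2848 119.4465]
ledge25 [367.4549 109.2838]
95 [504, 549, 559, 556, 559, 556, 557, 563, 558, 558, 558, 558, 556, 556, 559, 558, 555, 555, 555, 558, 556, 556, 556, 559, 562, 562, 562, 560, 559, 562, 561, 562, 562, 564, 563, 566, 559, 563, 564, 565, 564, 565, 561, 567, 563, 565, 565, 562, 564, 565, 563, 565, 561, 564, 565, 562, 563, 562, 567, 562, 562, 563, 565, 555, 544, 535, 539, 525, 509, 501, 498, 498, 500, 500, 495, 493, 497, 497, 495, 494, 494, 493, 496, 497, 496, 497, 494, 494, 498, 497, 493, 496, 494, 494, 495, 493, 493, 490, 490, 492, 493, 432, 349, 326, 323, 324, 332, 331, 333, 333, 336, 338, 335, 333, 332, 329, 325, 324, 321, 325, 322, 326, 324, 324, 325, 323, 326, 398, 483, 499, 496, 498, 499, 496, 498, 494, 491, 490, 490, 492]
110 [499, 498, 404, 486, 547, 557, 560, 560, 557, 560, 554, 387, 371, 487, 509, 509, 507, 508, 506, 506, 505, 503, 501, 499, 497, 496, 493, 492, 489, 489, 495, 496, 495, 497,
[... 1269 characters left out ...]
486 -0.1994 -0.49  ]
 [-0.5     0.     -0.866 ]] [0.6272 0.0359 0.2162] [0.6362 0.08   0.2941]
dist mm 192 turn deg 32.1
[-14.9  13.3  13.3] [ 0.007 -0.065  0.025]
[-13.6  13.8  14.2] [ 0.007 -0.065  0.025]
[-12.3  14.2  14.9] [ 0.007 -0.065  0.025]
[-11.   14.6  15.6] [ 0.007 -0.065  0.025]
[-9.6 14.9 16.2] [ 0.007 -0.065  0.025]
[-8.1 15.3 16.6] [ 0.007 -0.065  0.025]
[-6.7 15.6 17. ] [ 0.007 -0.065  0.025]
[-5.2 15.8 17.3] [ 0.007 -0.065  0.025]
dist mm 90 turn deg 0.0
[-0.   0.  11.2] [0. 0. 0.]
[-0.   0.  11.2] [0. 0. 0.]
[-0.   0.  11.2] [0. 0. 0.]
[-0.   0.  11.2] [0. 0. 0.]
[-0.   0.  11.2] [0. 0. 0.]
[-0.   0.  11.2] [0. 0. 0.]
[-0.   0.  11.2] [0. 0. 0.]
[-0.   0.  11.2] [0. 0. 0.]
```

```bash
sed -i 's/^SEAT=.*;/SEAT=np.array([.5264,.2926,.066]);/' h.py; python3 -m jog '[{"dx":-15,"dy":13,"dz":13,"wx":0.007,"wy":-0.065,"wz":0.025},{"dx":-14,"dy":14,"dz":14,"wx":0.007,"wy":-0.065,"wz":0.025},{"dx":-12,"dy":14,"dz":15,"wx":0.007,"wy":-0.065,"wz":0.025},{"dx":-11,"dy":15,"dz":16,"wx":0.007,"wy":-0.065,"wz":0.025},{"dx":-10,"dy":15,"dz":16,"wx":0.007,"wy":-0.065,"wz":0.025},{"dx":-8,"dy":15,"dz":17,"wx":0.007,"wy":-0.065,"wz":0.025},{"dx":-7,"dy":16,"dz":17,"wx":0.007,"wy":-0.065,"wz":0.025},{"dx":-5,"dy":16,"dz":17,"wx":0.007,"wy":-0.065,"wz":0.025}]'
python3 - <<'E'
from h import *
print(ctrl.read_state()["joint_positions"])
d=ctrl.camera("wrist"); cv2.imwrite("pics/w4.png",d["image"]); np.savez("w4.npz",**d)
for q in ["lamp_center","lamp_lens","switch_top"]:
    print(q,[(np.round(x["location"],4).tolist(),round(x["p"],2)) for x in ctrl.pinpoint(q,"wrist")])
S=stand(78.5);T=tool(S,30);p=tcp(LAMP,S,T,(0,0,.008)); rows(p,T,8)
print("in tool", T.T@(LAMP-ctrl.read_state()["eef_pos"]))
E
```

```text
t: 6.75
eef_pos: [0.6373, 0.0787, 0.2935]
tool_rot: [[0.174, 0.979, -0.103], [0.848, -0.202, -0.49], [-0.501, -0.002, -0.866]]
ft_force: [-0.2, 0.3, -0.2]
gripper_width: 0.999
grip_force: 0.0
[ 0.1607  0.6053  1.4554 -0.5034  1.3196  0.5504]
lamp_center [([0.609, -0.0417, 0.0626], 0.67)]
lamp_lens [([0.6094, -0.0484, 0.1219], 0.67)]
switch_top [([0.6134, -0.0248, 0.0584], 0.91)]
dist mm 89 turn deg 0.3
[-0.  -0.  11.2] [-0.001 -0.     0.   ]
[-0.  -0.  11.2] [-0.001 -0.     0.   ]
[-0.  -0.  11.2] [-0.001 -0.     0.   ]
[-0.  -0.  11.2] [-0.001 -0.     0.   ]
[-0.  -0.  11.2] [-0.001 -0.     0.   ]
[-0.  -0.  11.2] [-0.001 -0.     0.   ]
[ 0.  -0.  11.2] [-0.001 -0.     0.   ]
[ 0.  -0.  11.2] [-0.001 -0.     0.   ]
in tool [ 0.0041 -0.0004  0.2592]
```

View pics/w4.png

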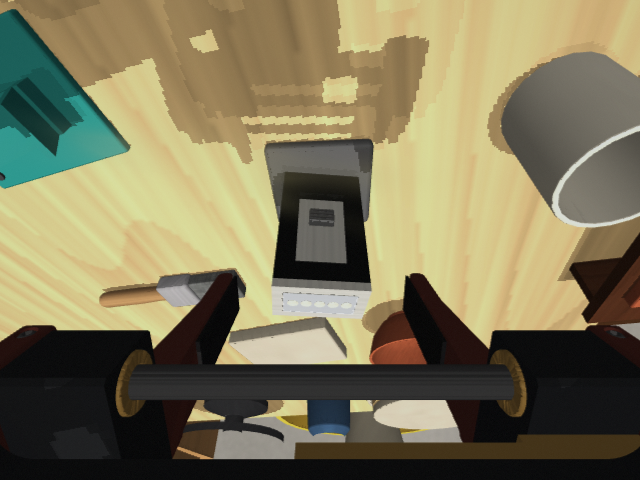

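The lamp is centred between the fingers at column 320. Its switch face looks at the camera, with the slider at (321, 217) and empty slot below it. Advancing and closing.

```bash
python3 -m jog '[{"dx":0,"dy":0,"dz":8,"wx":0,"wy":0,"wz":0},{"dx":0,"dy":0,"dz":14,"wx":0,"wy":0,"wz":0},{"dx":0,"dy":0,"dz":15,"wx":0,"wy":0,"wz":0},{"dx":0,"dy":0,"dz":15,"wx":0,"wy":0,"wz":0},{"dx":0,"dy":0,"dz":15,"wx":0,"wy":0,"wz":0},{"dx":0,"dy":0,"dz":14,"wx":0,"wy":0,"wz":0},{"dx":0,"dy":0,"dz":8,"wx":0,"wy":0,"wz":0},{"dx":0,"dy":0,"dz":0,"wx":0,"wy":0,"wz":0}]'
python3 -m jog '[{"dx":0,"dy":0,"dz":0,"wx":0,"wy":0,"wz":0},{"dx":0,"dy":0,"dz":0,"wx":0,"wy":0,"wz":0},{"dx":0,"dy":0,"dz":0,"wx":0,"wy":0,"wz":0},{"dx":0,"dy":0,"dz":0,"wx":0,"wy":0,"wz":0},{"dx":0,"dy":0,"dz":0,"wx":0,"wy":0,"wz":0},{"dx":0,"dy":0,"dz":0,"wx":0,"wy":0,"wz":0},{"dx":0,"dy":0,"dz":0,"wx":0,"wy":0,"wz":0},{"dx":0,"dy":0,"dz":0,"wx":0,"wy":0,"wz":0}]' 1
```

```text
t: 7.75
eef_pos: [0.6269, 0.035, 0.2155]
tool_rot: [[0.172, 0.979, -0.105], [0.849, -0.202, -0.488], [-0.499, -0.005, -0.866]]
ft_force: [-0.5, 0.5, 0.1]
gripper_width: 1.0
grip_force: 0.0
t: 8.55
eef_pos: [0.6278, 0.036, 0.2175]
tool_rot: [[0.173, 0.98, -0.101], [0.849, -0.201, -0.488], [-0.499, -0.002, -0.867]]
ft_force: [0.1, 2.2, 5.2]
gripper_width: 0.702
grip_force: 30.0
```

```bash
python3 -m jog '[{"dx":-3,"dy":0,"dz":-5,"wx":0,"wy":0,"wz":0},{"dx":-10,"dy":0,"dz":-18,"wx":0,"wy":0,"wz":0},{"dx":-10,"dy":0,"dz":-18,"wx":0,"wy":0,"wz":0},{"dx":-10,"dy":0,"dz":-18,"wx":0,"wy":0,"wz":0},{"dx":-10,"dy":0,"dz":-18,"wx":0,"wy":0,"wz":0},{"dx":-10,"dy":0,"dz":-18,"wx":0,"wy":0,"wz":0},{"dx":-10,"dy":0,"dz":-15,"wx":0,"wy":0,"wz":0},{"dx":0,"dy":0,"dz":0,"wx":0,"wy":0,"wz":0}]'
python3 - <<'E'
from h import *
d=ctrl.camera("wrist"); s=ctrl.read_state(); R=np.array(s["tool_rot"]); p=np.array(s["eef_pos"]); print(s["joint_positions"])
# nominal lamp frame in tool, th=30, grasp pt at +8mm z
S=stand(78.5);T=tool(S,30); Lt=T.T@S; c0=np.array([0,0,.163])-Lt@[0,0,.008]
for q,o in [("lamp_center",(0,0,0)),("lamp_lens",(0,0,.055)),("switch_top",(-.0165,0,-.008))]:
    for cam in ["wrist"]:
        for x in ctrl.pinpoint(q,cam)[:2]: print(q,round(x["p"],2),"err in lamp axes mm",1000*(Lt.T@(R.T@(x["location"]-p)-c0)-o))
# route to rest
L=inrest(); T=tool(L,30); print(T)
C1=SEAT+np.array([0,0,.09])+RX*0; q=tcp(C1,L,T,(0,0,.008)); print(q)
rows(q,T,16)
E
```

```text
t: 9.35
eef_pos: [0.6286, 0.0358, 0.3461]
tool_rot: [[0.175, 0.98, -0.099], [0.849, -0.201, -0.488], [-0.498, 0.001, -0.867]]
ft_force: [-0.3, 0.5, -2.4]
gripper_width: 0.696
grip_force: 30.0
[ 0.0982  0.5257  1.4606 -0.5083  1.3543  0.4625]
lamp_center 0.97 err in lamp axes mm [-0.1459  0.1575 -1.7379]
lamp_lens 0.68 err in lamp axes mm [ 3.3836  3.1285 -1.0271]
lamp_lens 0.52 err in lamp axes mm [-17.4797   1.5999 -60.8813]
switch_top 0.75 err in lamp axes mm [-1.6132  2.6949  2.2176]
[[ 0.8534  0.1702  0.4927]
 [ 0.1474 -0.9854  0.0851]
 [ 0.5     0.     -0.866 ]]
[0.4393 0.2775 0.3012]
dist mm 309 turn deg 88.7
[ 12.1 -14.5  -3.9] [-0.     0.057  0.078]
[ 11.1 -15.4  -3.2] [-0.     0.057  0.078]
[ 10.1 -16.3  -2.6] [-0.     0.057  0.078]
[  8.9 -17.   -2.1] [-0.     0.057  0.078]
[  7.6 -17.7  -1.6] [-0.     0.057  0.078]
[  6.3 -18.2  -1.2] [-0.     0.057  0.078]
[  5.  -18.6  -0.9] [-0.     0.057  0.078]
[  3.5 -19.   -0.7] [-0.     0.057  0.078]
[  2.1 -19.2  -0.5] [-0.     0.057  0.078]
[  0.6 -19.3  -0.5] [-0.     0.057  0.078]
[ -0.9 -19.3  -0.5] [-0.     0.057  0.078]
[ -2.3 -19.2  -0.6] [-0.     0.057  0.078]
[ -3.8 -18.9  -0.8] [-0.     0.057  0.078]
[ -5.2 -18.6  -1. ] [-0.     0.057  0.078]
[ -6.6 -18.1  -1.4] [-0.     0.057  0.078]
[ -7.9 -17.5  -1.8] [-0.     0.057  0.078]
```

```bash
python3 -m jog '[{"dx":12,"dy":-14,"dz":-4,"wx":0,"wy":0.057,"wz":0.078},{"dx":11,"dy":-15,"dz":-3,"wx":0,"wy":0.057,"wz":0.078},{"dx":10,"dy":-16,"dz":-3,"wx":0,"wy":0.057,"wz":0.078},{"dx":9,"dy":-17,"dz":-2,"wx":0,"wy":0.057,"wz":0.078},{"dx":8,"dy":-18,"dz":-2,"wx":0,"wy":0.057,"wz":0.078},{"dx":6,"dy":-18,"dz":-1,"wx":0,"wy":0.057,"wz":0.078},{"dx":5,"dy":-19,"dz":-1,"wx":0,"wy":0.057,"wz":0.078},{"dx":3,"dy":-19,"dz":-1,"wx":0,"wy":0.057,"wz":0.078}]' && python3 -m jog '[{"dx":2,"dy":-19,"dz":-1,"wx":0,"wy":0.057,"wz":0.078},{"dx":1,"dy":-19,"dz":0,"wx":0,"wy":0.057,"wz":0.078},{"dx":-1,"dy":-19,"dz":0,"wx":0,"wy":0.057,"wz":0.078},{"dx":-2,"dy":-19,"dz":-1,"wx":0,"wy":0.057,"wz":0.078},{"dx":-4,"dy":-19,"dz":-1,"wx":0,"wy":0.057,"wz":0.078},{"dx":-5,"dy":-19,"dz":-1,"wx":0,"wy":0.057,"wz":0.078},{"dx":-7,"dy":-18,"dz":-1,"wx":0,"wy":0.057,"wz":0.078},{"dx":-8,"dy":-18,"dz":-2,"wx":0,"wy":0.057,"wz":0.078}]'
cat > go.py <<'E'
from h import *
import sys
# go.py ox oy oz n : rows to lamp at SEAT + L@(ox,oy,oz) mm in rest
o=np.array([float(a) for a in sys.argv[1:4]])/1000; n=int(sys.argv[4])
L=inrest(); T=tool(L,30); print(ctrl.read_state()["joint_positions"])
rows(tcp(SEAT,L,T,o+[0,0,.008]),T,n)
E
python3 go.py -25 0 4 8
```

```text
t: 10.35
eef_pos: [0.5332, 0.1568, 0.3222]
tool_rot: [[0.72, 0.685, 0.11], [0.694, -0.711, -0.116], [-0.001, 0.16, -0.987]]
ft_force: [0.4, 0.7, -1.8]
gripper_width: 0.699
grip_force: 30.0
t: 11.15
eef_pos: [0.4412, 0.2745, 0.302]
tool_rot: [[0.859, 0.179, 0.48], [0.159, -0.984, 0.081], [0.486, 0.007, -0.874]]
ft_force: [0.4, -1.2, -2.2]
gripper_width: 0.702
grip_force: 30.0
[ 0.4816  0.2991  2.008  -0.4202  0.3776  2.2273]
dist mm 68 turn deg 1.1
[-3.2 -0.5  7.8] [0.    0.002 0.001]
[-3.3 -0.5  7.8] [0.    0.002 0.001]
[-3.3 -0.4  7.8] [0.    0.002 0.001]
[-3.3 -0.4  7.8] [0.    0.002 0.001]
[-3.3 -0.4  7.8] [0.    0.002 0.001]
[-3.3 -0.4  7.8] [0.    0.002 0.001]
[-3.3 -0.4  7.8] [0.    0.002 0.001]
[-3.4 -0.4  7.7] [0.    0.002 0.001]
```

```bash
cat > fk.py <<'E'
from h import *
from scipy.optimize import least_squares
Q=np.array([[-1.4161,.3588,1.5104,0,1.2725,-.1151],[.0432,.1368,1.5714,.0061,1.43,.0281],[.1607,.6053,1.4554,-.5034,1.3196,.5504],[.0982,.5257,1.4606,-.5083,1.3543,.4625],[.4816,.2991,2.008,-.4202,.3776,2.2273]])
P=np.array([[.1599,-.5783,.4046],[.4936,.0856,.5012],[.6373,.0787,.2935],[.6286,.0358,.3461],[.4412,.2745,.302]])
def ori(q): return Ro.from_euler("ZYZYZ",[q[0],q[1]+q[2],q[3],q[4],q[5]]).as_matrix()
def fk(q,k):
    A=Ro.from_euler("ZY",[q[0],q[1]]).as_matrix(); B=Ro.from_euler("ZY",[q[0],q[1]+q[2]]).as_matrix()
    return Ro.from_euler("Z",q[0]).as_matrix()@[k[1],0,k[0]]+A@[0,0,k[2]]+B@[k[4],0,k[3]]+ori(q)@[0,0,k[5]]
f=least_squares(lambda k:np.r_[np.concatenate([fk(q,k)-p for q,p in zip(Q,P)]),1e-3*(np.array(k)-[.3,0,.4,.4,0,.1])],[.4,0,.4,.4,0,.1]); K=f.x
C=ori(Q[0]).T@np.array([[.9638,.2665,0],[.2665,-.9638,.0002],[0,-.0002,-1]])
lo=np.array([-2.97,-1.01,.21,-.96,.2,-2.98]);hi=np.array([2.97,2.36,2.38,4.11,2.71,2.98])
def ik(p,T,q0=None):
    q0=ctrl.read_state()["joint_positions"] if q0 is None else q0
    r=least_squares(lambda q:np.r_[10*(fk(q,K)-p),Ro.from_matrix(T.T@ori(q)@C).as_rotvec()],np.clip(q0,lo+.01,hi-.01),bounds=(lo,hi)); return r.x,r.cost
E
python3 - <<'E'
from fk import *
print(K,[np.round(1000*(fk(q,K)-p),1) for q,p in zip(Q,P)]); print(C)
L=inrest()
for th in (30,):
  T=tool(L,th)
  for o in ([-.025,0,.004],[0,0,0]): print(ik(tcp(SEAT,L,T,np.array(o)+[0,0,.008]),T))
T=tool(L,90)
for s in(1,-1): T=tool(L,90,s); print("sw",ik(tcp(SEAT,L,T,(-.008,0,.008)),T,[.4,.5,1.5,0,1.9,1.9*s]))
B=onslab()
for s in(1,-1): T=tool(B,90,s); print("slab",ik(tcp([.503,-.34,.037],B,T,(-.008,0,.008)),T,[-.6,.5,1.5,0,1.3,-2.2 if s==1 else .8]))
E
```

```text
Traceback (most recent call last):
  File "fk.py", line 9, in <module>
    f=least_squares(lambda k:np.r_[np.concatenate([fk(q,k)-p for q,p in zip(Q,P)]),1e-3*(np.array(k)-[.3,0,.4,.4,0,.1])],[.4,0,.4,.4,0,.1]); K=f.x
  File "fk.py", line 9, in <lambda>
    f=least_squares(lambda k:np.r_[np.concatenate([fk(q,k)-p for q,p in zip(Q,P)]),1e-3*(np.array(k)-[.3,0,.4,.4,0,.1])],[.4,0,.4,.4,0,.1]); K=f.x
                                                   ~~^^^^^
  File "fk.py", line 8, in fk
    return Ro.from_euler("Z",q[0]).as_matrix()@[k[1],0,k[0]]+A@[0,0,k[2]]+B@[k[4],0,k[3]]+ori(q)@[0,0,k[5]]
                                                                                          ~~~^^^
  File "fk.py", line 5, in ori
    def ori(q): return Ro.from_euler("ZYZYZ",[q[0],q[1]+q[2],q[3],q[4],q[5]]).as_matrix()
                       ~~~~~~~~~~~~~^^^^^^^^^^^^^^^^^^^^^^^^^^^^^^^^^^^^^^^^^
  File "scipy/spatial/transform/_rotation.pyx", line 1413, in scipy.spatial.transform._rotation.Rotation.from_euler
ValueError: Expected axis specification to be a non-empty string of upto 3 characters, got ZYZYZ
```

```bash
sed -i 's/^def ori.*/def ori(q): return (Ro.from_euler("ZYZ",[q[0],q[1]+q[2],q[3]])*Ro.from_euler("YZ",[q[4],q[5]])).as_matrix()/' fk.py
cat > t.py <<'E'
from fk import *
print(K,[np.round(1000*(fk(q,K)-p),1) for q,p in zip(Q,P)]); print(C)
L=inrest()
for th in (30,):
  T=tool(L,th)
  for o in ([-.025,0,.004],[0,0,0]): print(ik(tcp(SEAT,L,T,np.array(o)+[0,0,.008]),T))
for s in(1,-1): T=tool(L,90,s); print("sw",ik(tcp(SEAT,L,T,(-.008,0,.008)),T,[.4,.5,1.5,0,1.9,1.9*s]))
B=onslab()
for s in(1,-1): T=tool(B,90,s); print("slab",ik(tcp([.503,-.34,.037],B,T,(-.008,0,.008)),T,[-.6,.5,1.5,0,1.3,-2.2 if s==1 else .8]))
E
python3 t.py
```

```text
[ 0.1324  0.0947  0.4467  0.346  -0.0111  0.0481] [array([-69.7,  -0.3,   6.8]), array([  6. , -63.7, -10.8]), array([ 8.7,  3.3, 11.5]), array([3.4, 3.5, 1.4]), array([ 16.3, -43.5,  -8.9])]
[[-0.     -1.      0.0001]
 [ 1.     -0.      0.    ]
 [ 0.      0.0001  1.    ]]
(array([ 0.5749,  0.4275,  2.0356, -0.8137,  0.2738,  2.72  ]), np.float64(4.671044139375658e-18))
(array([ 0.5808,  0.4603,  2.0788, -0.96  ,  0.2308,  2.8814]), np.float64(0.00024918972362338184))
sw (array([0.4589, 0.7834, 1.3974, 0.1431, 1.4675, 1.8069]), np.float64(3.0715989826334595e-31))
sw (array([ 0.4589,  0.7834,  1.3974,  0.1433,  1.4674, -1.3347]), np.float64(3.092972298533663e-30))
slab (array([-0.5857,  0.635 ,  1.7174,  0.0001,  0.7892, -2.291 ]), np.float64(1.0084086077131667e-20))
slab (array([-0.5857,  0.635 ,  1.7175, -0.0001,  0.7891,  0.8508]), np.float64(1.038389551436328e-20))
```

```bash
sed -i 's/@\[k\[1\],0,k\[0\]\]/@[k[1],k[6],k[0]]/; s/\[.3,0,.4,.4,0,.1\])\],\[.4,0,.4,.4,0,.1\]/[.3,0,.4,.4,0,.1,.06])],[.4,0,.4,.4,0,.1,.06]/' fk.py; python3 t.py
```

```text
[0.2593 0.0038 0.6067 0.4289 0.107  0.1941 0.0665] [array([-2.4,  0.4,  0.3]), array([0.4, 3.5, 0.3]), array([0.5, 0.2, 0.5]), array([-0.4,  0.2, -1.4]), array([ 0.8, -1.3,  0.2])]
[[-0.     -1.      0.0001]
 [ 1.     -0.      0.    ]
 [ 0.      0.0001  1.    ]]
(array([ 0.4882,  0.4365,  2.0554, -0.8198,  0.2151,  2.656 ]), np.float64(8.388167520929025e-21))
(array([ 0.4964,  0.4771,  2.076 , -0.96  ,  0.2   ,  2.81  ]), np.float64(0.00039501488308187944))
sw (array([0.3455, 0.7999, 1.2598, 0.0869, 1.5988, 1.7247]), np.float64(3.808893942551398e-28))
sw (array([ 0.3455,  0.7999,  1.2598,  0.087 ,  1.5988, -1.4169]), np.float64(4.230872954092659e-28))
slab (array([-0.6945,  0.6039,  1.661 ,  0.0001,  0.8767, -2.3997]), np.float64(6.255268145298884e-30))
slab (array([-0.6944,  0.6039,  1.6611, -0.0001,  0.8766,  0.742 ]), np.float64(1.6906938367253944e-29))
```

```bash
cat >> h.py <<'E'
def lean(deg):
    t=np.radians(deg); z=np.sin(t)*RX+np.cos(t)*Z; x=np.cos(t)*RX-np.sin(t)*Z; return np.c_[x,np.cross(z,x),z]
BEND=SEAT+inrest()@[.017,0,-.055]
def heel(deg,off):  # TCP,T with heel edge at BEND + inrest@off (m), grasp th=30, +8mm
    L=lean(deg); T=tool(L,30); C=BEND+inrest()@np.array(off)-L@[.017,0,-.055]; return tcp(C,L,T,(0,0,.008)),T
E
python3 - <<'E'
from fk import *
for a in (54,55,56,57,58):
    for o in ((-.03,0,.01),(-.002,0,.002)):
        p,T=heel(a,o); q,c=ik(p,T); print(a,o,np.round(q,3),c)
p1,T1=heel(55,(-.03,0,.01)); rows(p1,T1,8); p2,T2=heel(55,(-.003,0,.003)); rows(p2,T2,8,p1,T1)
E
```

```text
54 (-0.03, 0, 0.01) [ 0.464  0.412  1.964 -0.323  0.381  2.141] 2.7991317813534907e-30
54 (-0.002, 0, 0.002) [ 0.469  0.458  1.999 -0.408  0.306  2.235] 9.619650013739176e-30
55 (-0.03, 0, 0.01) [ 0.469  0.412  1.979 -0.367  0.353  2.188] 4.341833689549098e-29
55 (-0.002, 0, 0.002) [ 0.473  0.459  2.014 -0.475  0.279  2.305] 2.766745535842957e-28
56 (-0.03, 0, 0.01) [ 0.473  0.413  1.995 -0.42   0.325  2.244] 8.575940900576163e-20
56 (-0.002, 0, 0.002) [ 0.477  0.461  2.029 -0.556  0.253  2.39 ] 2.878973888270428e-18
57 (-0.03, 0, 0.01) [ 0.477  0.414  2.01  -0.484  0.298  2.311] 2.555958155702674e-24
57 (-0.002, 0, 0.002) [ 0.482  0.463  2.044 -0.658  0.229  2.494] 1.4925944785726007e-20
58 (-0.03, 0, 0.01) [ 0.481  0.415  2.025 -0.561  0.273  2.391] 4.645871724196353e-27
58 (-0.002, 0, 0.002) [ 0.486  0.466  2.059 -0.782  0.208  2.623] 1.5993633022907018e-19
dist mm 54 turn deg 4.2
[-0.6 -0.4  6.7] [ 0.    -0.009  0.001]
[-0.6 -0.4  6.7] [ 0.    -0.009  0.001]
[-0.5 -0.4  6.7] [ 0.    -0.009  0.001]
[-0.4 -0.4  6.7] [ 0.    -0.009  0.001]
[-0.4 -0.4  6.7] [ 0.    -0.009  0.001]
[-0.3 -0.4  6.7] [ 0.    -0.009  0.001]
[-0.3 -0.4  6.7] [ 0.    -0.009  0.001]
[-0.2 -0.4  6.7] [ 0.    -0.009  0.001]
dist mm 28 turn deg 0.0
[-2.3  0.   2.7] [0. 0. 0.]
[-2.3  0.   2.7] [0. 0. 0.]
[-2.3  0.   2.7] [0. 0. 0.]
[-2.3  0.   2.7] [0. 0. 0.]
[-2.3  0.   2.7] [0. 0. 0.]
[-2.3  0.   2.7] [0. 0. 0.]
[-2.3  0.   2.7] [0. 0. 0.]
[-2.3  0.   2.7] [0. 0. 0.]
```

```bash
python3 -m jog '[{"dx":-0.5,"dy":-0.4,"dz":6.7,"wx":0,"wy":-0.009,"wz":0.001},{"dx":-0.5,"dy":-0.4,"dz":6.7,"wx":0,"wy":-0.009,"wz":0.001},{"dx":-0.5,"dy":-0.4,"dz":6.7,"wx":0,"wy":-0.009,"wz":0.001},{"dx":-0.4,"dy":-0.4,"dz":6.7,"wx":0,"wy":-0.009,"wz":0.001},{"dx":-0.4,"dy":-0.4,"dz":6.7,"wx":0,"wy":-0.009,"wz":0.001},{"dx":-0.3,"dy":-0.4,"dz":6.7,"wx":0,"wy":-0.009,"wz":0.001},{"dx":-0.3,"dy":-0.4,"dz":6.7,"wx":0,"wy":-0.009,"wz":0.001},{"dx":-0.2,"dy":-0.4,"dz":6.7,"wx":0,"wy":-0.009,"wz":0.001}]'
python3 - <<'E'
from h import *
ds={c:ctrl.camera(c) for c in ["wrist","scene"]}; s=ctrl.read_state(); p=np.array(s["eef_pos"]);R=np.array(s["tool_rot"])
cv2.imwrite("pics/w5.png",ds["wrist"]["image"]); cv2.imwrite("pics/s5.png",ds["scene"]["image"])
L=R@tool(np.eye(3),30).T; c0=p+.163*R[:,2]-L@[0,0,.008]; print("expected centre",c0)
for cam in ds:
  for q,o in [("lamp_center",(0,0,0)),("lamp_lens",(0,0,.055)),("switch_top",(-.0165,0,-.008)),("rest_seat",None)]:
    for x in ctrl.pinpoint(q,cam)[:3]:
        if o is None: print(q,cam,x["location"]-SEAT)
        else: print(q,cam,round(x["p"],2),"err mm lamp axes",1000*(L.T@(x["location"]-c0)-o))
p2,T2=heel(55,(-.003,0,.003)); rows(p2,T2,8); print(s["joint_positions"])
E
```

```text
t: 11.95
eef_pos: [0.4643, 0.2812, 0.2539]
tool_rot: [[0.892, 0.174, 0.417], [0.159, -0.985, 0.07], [0.423, 0.004, -0.906]]
ft_force: [0.2, -0.0, -3.3]
gripper_width: 0.701
grip_force: 30.0
expected centre [0.5386 0.2936 0.1012]
lamp_center wrist 0.62 err mm lamp axes [ 1.4885  0.0906 -1.5618]
lamp_lens wrist 0.64 err mm lamp axes [-0.3942  3.7867 -1.0514]
switch_top wrist 0.79 err mm lamp axes [-3.3551 -2.2362 -2.9281]
lamp_center scene 0.81 err mm lamp axes [-0.5314  1.0715 -3.4077]
lamp_center scene 0.38 err mm lamp axes [ -28.1315  342.4907 -221.6778]
lamp_lens scene 0.58 err mm lamp axes [ 3.6439  0.2273 -3.2771]
switch_top scene 0.5 err mm lamp axes [ 0.2445  2.8912 -2.3598]
rest_seat scene [-0.1916  0.0167  0.0025]
rest_seat scene [-0.1305 -0.2298  0.0032]
rest_seat scene [-0.1544  0.2787 -0.0016]
dist mm 30 turn deg 0.3
[-2.6 -0.1  2.8] [ 0.    -0.     0.001]
[-2.6 -0.1  2.8] [ 0.    -0.     0.001]
[-2.6 -0.1  2.8] [ 0.    -0.     0.001]
[-2.6 -0.1  2.8] [ 0.    -0.     0.001]
[-2.6 -0.1  2.8] [ 0.    -0.     0.001]
[-2.6 -0.1  2.8] [ 0.    -0.     0.001]
[-2.6 -0.1  2.8] [ 0.    -0.     0.001]
[-2.6 -0.1  2.8] [ 0.    -0.     0.001]
[ 0.4632  0.4115  1.9738 -0.3617  0.3585  2.1726]
```

```bash
python3 -m jog '[{"dx":-3,"dy":0,"dz":3,"wx":0,"wy":0,"wz":0},{"dx":-3.5,"dy":0,"dz":3,"wx":0,"wy":0,"wz":0},{"dx":-3.5,"dy":0,"dz":3,"wx":0,"wy":0,"wz":0},{"dx":-3.5,"dy":0,"dz":3,"wx":0,"wy":0,"wz":0},{"dx":-3,"dy":-0.5,"dz":3,"wx":0,"wy":0,"wz":0},{"dx":-3,"dy":-0.5,"dz":3,"wx":0,"wy":0,"wz":0},{"dx":-2.5,"dy":0,"dz":2.5,"wx":0,"wy":0,"wz":0},{"dx":0,"dy":0,"dz":0,"wx":0,"wy":0,"wz":0}]'
python3 - <<'E'
from h import *
s=ctrl.read_state(); R=np.array(s["tool_rot"]);print(s["joint_positions"],"F in lamp axes(rest)",inrest().T@s["ft_force"])
L=inrest(); print("x_l,z_l dirs in tool",R.T@L[:,0],R.T@L[:,2],"Z",R.T@Z)
E
```

```text
t: 13.25
eef_pos: [0.4524, 0.2801, 0.2259]
tool_rot: [[0.892, 0.174, 0.417], [0.16, -0.985, 0.07], [0.423, 0.004, -0.906]]
ft_force: [-0.5, -0.3, -2.2]
gripper_width: 0.705
grip_force: 30.0
[ 0.4727  0.4537  2.016  -0.4758  0.2831  2.2997] F in lamp axes(rest) [ 2.1798  0.2083 -0.6784]
x_l,z_l dirs in tool [-0.8195 -0.0058  0.5731] [-0.5731 -0.0012 -0.8195] Z [ 0.4231  0.0044 -0.9061]
```

```bash
python3 -m jog '[{"dx":-0.8,"dy":0,"dz":0.6,"wx":0,"wy":0,"wz":0},{"dx":-0.8,"dy":0,"dz":0.6,"wx":0,"wy":0,"wz":0},{"dx":-0.8,"dy":0,"dz":0.6,"wx":0,"wy":0,"wz":0},{"dx":0,"dy":0,"dz":0,"wx":0,"wy":0,"wz":0},{"dx":0.6,"dy":0,"dz":0.8,"wx":0,"wy":0,"wz":0},{"dx":0.6,"dy":0,"dz":0.8,"wx":0,"wy":0,"wz":0},{"dx":0.6,"dy":0,"dz":0.8,"wx":0,"wy":0,"wz":0},{"dx":0,"dy":0,"dz":0,"wx":0,"wy":0,"wz":0}]'
```

```text
t: 14.05
eef_pos: [0.4526, 0.2797, 0.2221]
tool_rot: [[0.893, 0.173, 0.416], [0.159, -0.985, 0.068], [0.421, 0.005, -0.907]]
ft_force: [-6.9, -2.4, 4.7]
gripper_width: 0.682
grip_force: 30.0
```

```bash
python3 -m jog '[{"dx":-0.8,"dy":0,"dz":0.5,"wx":0,"wy":0,"wz":0},{"dx":-0.8,"dy":0,"dz":0.5,"wx":0,"wy":0,"wz":0},{"dx":-0.8,"dy":0,"dz":0.5,"wx":0,"wy":0,"wz":0},{"dx":-0.8,"dy":0,"dz":0.5,"wx":0,"wy":0,"wz":0},{"dx":-0.8,"dy":0,"dz":0.5,"wx":0,"wy":0,"wz":0},{"dx":0,"dy":0,"dz":0,"wx":0,"wy":0,"wz":0},{"dx":0,"dy":0,"dz":0,"wx":0,"wy":0,"wz":0},{"dx":0,"dy":0,"dz":0,"wx":0,"wy":0,"wz":0}]'
python3 - <<'E'
from h import *
s=ctrl.read_state(); print(s["joint_positions"],"contact F lamp axes",inrest().T@(s["ft_force"]+2.6*Z))
d=ctrl.camera("scene")
c=ctrl.pinpoint("lamp_center","scene")[0]["location"];l=ctrl.pinpoint("lamp_lens","scene")[0]["location"]
v=l-c;print(c-SEAT,v,np.degrees(np.arccos(v[2]/np.linalg.norm(v))))
E
```

```text
t: 14.85
eef_pos: [0.451, 0.2795, 0.219]
tool_rot: [[0.892, 0.173, 0.418], [0.159, -0.985, 0.069], [0.424, 0.004, -0.906]]
ft_force: [-5.5, -2.7, 8.3]
gripper_width: 0.681
grip_force: 30.0
[ 0.4731  0.4662  2.0241 -0.5141  0.2649  2.3405] contact F lamp axes [-6.4784  1.6975 10.4944]Traceback (most recent call last):
  File "<stdin>", line 5, in <module>
TypeError: unsupported operand type(s) for -: 'list' and 'list'
```

```bash
python3 -m jog '[{"dx":0,"dy":0,"dz":0,"wx":0,"wy":0,"wz":0},{"dx":0,"dy":0,"dz":0,"wx":0,"wy":0,"wz":0},{"dx":0,"dy":0,"dz":0,"wx":0,"wy":0,"wz":0},{"dx":0,"dy":0,"dz":0,"wx":0,"wy":0,"wz":0},{"dx":0,"dy":0,"dz":0,"wx":0,"wy":0,"wz":0},{"dx":0,"dy":0,"dz":0,"wx":0,"wy":0,"wz":0},{"dx":0,"dy":0,"dz":0,"wx":0,"wy":0,"wz":0},{"dx":0,"dy":0,"dz":0,"wx":0,"wy":0,"wz":0}]' 0
python3 - <<'E'
from h import *
A=np.array
for cam in ("wrist","scene"):
    d=ctrl.camera(cam)
    g={q:[A(x["location"]) for x in ctrl.pinpoint(q,cam) if np.hypot(*(A(x["location"])-SEAT)[:2])<.1] for q in("lamp_center","lamp_lens","switch_top")}
    L=inrest()
    for q in g: print(cam,q,[1000*(L.T@(x-SEAT)) for x in g[q]])
E
python3 -m jog '[{"dx":0,"dy":0,"dz":-10,"wx":0,"wy":0,"wz":0},{"dx":0,"dy":0,"dz":-15,"wx":0,"wy":0,"wz":0},{"dx":0,"dy":0,"dz":-20,"wx":0,"wy":0,"wz":0},{"dx":0,"dy":0,"dz":-20,"wx":0,"wy":0,"wz":0},{"dx":0,"dy":0,"dz":-20,"wx":0,"wy":0,"wz":0},{"dx":0,"dy":0,"dz":-20,"wx":0,"wy":0,"wz":0},{"dx":0,"dy":0,"dz":-15,"wx":0,"wy":0,"wz":0},{"dx":0,"dy":0,"dz":0,"wx":0,"wy":0,"wz":0}]'
```

```text
t: 15.8
eef_pos: [0.4514, 0.2799, 0.2185]
tool_rot: [[0.892, 0.174, 0.418], [0.159, -0.985, 0.07], [0.424, 0.004, -0.906]]
ft_force: [0.4, 0.4, 1.4]
gripper_width: 0.998
grip_force: 0.0
wrist lamp_center []
wrist lamp_lens [array([ 0.8629,  4.2506, 52.4946])]
wrist switch_top []
scene lamp_center [array([ 0.1599,  3.4731, -0.923 ])]
scene lamp_lens [array([ 1.5869,  2.4419, 55.3485])]
scene switch_top []
t: 17.0
eef_pos: [0.4007, 0.2716, 0.3293]
tool_rot: [[0.89, 0.174, 0.421], [0.159, -0.985, 0.072], [0.427, 0.003, -0.904]]
ft_force: [0.3, 0.7, 0.0]
gripper_width: 0.999
grip_force: 0.0
```

```bash
python3 - <<'E'
from fk import *
L=inrest();T=tool(L,90)
for o in ((-.107,.003,.015),(-.0125,.003,.015),(-.0125,.003,-.01)):
    p=tcp(SEAT,L,T,o,.182); print(p,ik(p,T,[.35,.8,1.26,.09,1.6,1.72]))
rows(tcp(SEAT,L,T,(-.107,.003,.015),.182),T,8)
E
```

```text
[0.6565 0.312  0.3238] (array([0.3307, 0.7689, 1.0357, 0.0828, 1.8542, 1.7325]), np.float64(1.8523945405268242e-23))
[0.6099 0.304  0.2419] (array([0.3404, 0.7801, 1.2338, 0.0845, 1.6448, 1.7241]), np.float64(1.4406000994919623e-30))
[0.6313 0.3077 0.2294] (array([0.3358, 0.8203, 1.179 , 0.0824, 1.6597, 1.7211]), np.float64(5.524143902811976e-24))
dist mm 259 turn deg 55.3
[29.   0.6 14.4] [ 0.    -0.121  0.001]
[30.5  0.6 10.8] [ 0.    -0.121  0.001]
[31.6  0.6  7.1] [ 0.    -0.121  0.001]
[32.2  0.6  3.3] [ 0.    -0.121  0.001]
[32.4  0.5 -0.6] [ 0.    -0.121  0.001]
[32.1  0.5 -4.5] [ 0.    -0.121  0.001]
[31.3  0.5 -8.4] [ 0.    -0.121  0.001]
[ 30.    0.5 -12.1] [ 0.    -0.121  0.001]
```

```bash
python3 -m jog '[{"dx":29,"dy":0.5,"dz":14,"wx":0,"wy":-0.121,"wz":0.001},{"dx":30,"dy":0.5,"dz":11,"wx":0,"wy":-0.121,"wz":0.001},{"dx":32,"dy":0.5,"dz":7,"wx":0,"wy":-0.121,"wz":0.001},{"dx":32,"dy":0.5,"dz":3,"wx":0,"wy":-0.121,"wz":0.001},{"dx":32,"dy":0.5,"dz":-1,"wx":0,"wy":-0.121,"wz":0.001},{"dx":32,"dy":0.5,"dz":-4,"wx":0,"wy":-0.121,"wz":0.001},{"dx":31,"dy":0.5,"dz":-8,"wx":0,"wy":-0.121,"wz":0.001},{"dx":30,"dy":0.5,"dz":-12,"wx":0,"wy":-0.121,"wz":0.001}]' 1
cat > m.py <<'E'
from fk import *
import sys
A=np.array; L=inrest(); T=tool(L,90)
for cam in ("wrist","top","scene"):
    d=ctrl.camera(cam); cv2.imwrite(f"pics/{sys.argv[1]}_{cam}.png",d["image"])
    if cam=="wrist": np.savez(f"{sys.argv[1]}.npz",**d)
    for q in("lamp_center","lamp_lens","switch_top"):
        print(cam,q,[1000*(L.T@(x["location"]-SEAT)) for x in ctrl.pinpoint(q,cam) if np.hypot(*(A(x["location"])-SEAT)[:2])<.1])
s=ctrl.read_state(); print(s["joint_positions"],"tip in lamp mm",1000*(L.T@(s["eef_pos"]+.182*A(s["tool_rot"])[:,2]-SEAT)),"R err",Ro.from_matrix(A(s["tool_rot"]).T@T).as_rotvec())
E
python3 m.py a
```

```text
t: 17.8
eef_pos: [0.657, 0.3114, 0.3197]
tool_rot: [[0.849, 0.166, -0.502], [0.141, -0.986, -0.088], [-0.51, 0.004, -0.86]]
ft_force: [0.2, 1.3, -0.5]
gripper_width: 0.314
grip_force: 0.0
wrist lamp_center [array([ 2.1482,  1.152 , -1.4792])]
wrist lamp_lens [array([-0.6174,  4.8857, 54.5306])]
wrist switch_top [array([-17.0363,  -0.4201,  -7.7077])]
top lamp_center []
top lamp_lens [array([-4.2258,  0.6305, 59.2806])]
top switch_top []
scene lamp_center [array([-0.043 ,  1.8427, -3.4746])]
scene lamp_lens [array([ 2.8106, -0.7795, 54.4682])]
scene switch_top [array([-16.3379,   1.6493,  -7.6982])]
[0.3276 0.7691 1.0406 0.0801 1.8546 1.7339] tip in lamp mm [-104.5159    3.5522   16.3506] R err [ 0.0018  0.0051 -0.0052]
```

```bash
python3 - <<'E'
from fk import *
L=inrest();d=dict(np.load("a.npz"));im=d["image"].astype(int).sum(2)
def val(o):
    u=proj(d,SEAT+L@np.array(o)); return im[int(round(u[1])),int(round(u[0]))]
for z in (.025,.012): print("y -40..40 at z",z,proj(d,SEAT+L@[-.017,0,z]),[int(val((-.017,y/1000,z))) for y in range(-40,42,2)])
for y in (0.001,.013): print("z -60..60 at y",y,[int(val((-.017,y,z/1000))) for z in range(-60,62,2)])
E
```

```text
y -40..40 at z 0.025 [317.0596 252.4988] [490, 491, 490, 491, 492, 109, 85, 42, 35, 36, 43, 35, 423, 420, 426, 407, 418, 403, 406, 415, 409, 406, 408, 395, 406, 411, 408, 408, 171, 34, 39, 40, 39, 36, 34, 332, 374, 377, 370, 370, 367]
y -40..40 at z 0.012 [316.92   236.7339] [589, 592, 589, 589, 590, 162, 37, 37, 35, 37, 38, 23, 419, 415, 416, 409, 416, 396, 407, 414, 409, 408, 409, 397, 398, 412, 407, 406, 170, 39, 43, 41, 38, 39, 43, 366, 402, 402, 400, 392, 393]
z -60..60 at y 0.001 [243, 409, 407, 81, 108, 115, 130, 124, 139, 145, 143, 163, 162, 164, 233, 619, 629, 631, 635, 641, 640, 409, 139, 261, 310, 278, 332, 256, 537, 434, 407, 404, 408, 408, 409, 400, 402, 406, 406, 403, 407, 406, 405, 407, 406, 403, 104, 18, 34, 38, 35, 35, 37, 36, 36, 404, 414, 415, 320, 320, 288]
z -60..60 at y 0.013 [238, 406, 404, 64, 94, 106, 116, 103, 119, 130, 139, 155, 155, 153, 150, 610, 619, 622, 626, 632, 634, 638, 642, 642, 646, 645, 646, 646, 432, 407, 409, 410, 407, 408, 408, 405, 405, 409, 410, 410, 407, 410, 407, 407, 408, 409, 80, 15, 36, 41, 34, 32, 39, 34, 38, 408, 411, 398, 417, 434, 405]
```

```bash
python3 -m jog '[{"dx":0,"dy":-1,"dz":8,"wx":0,"wy":0.002,"wz":0},{"dx":0,"dy":-1,"dz":13,"wx":0,"wy":0.002,"wz":0},{"dx":0,"dy":-1,"dz":14,"wx":0,"wy":0.001,"wz":0},{"dx":0,"dy":-0.8,"dz":14,"wx":0,"wy":0,"wz":0},{"dx":0,"dy":0,"dz":14,"wx":0,"wy":0,"wz":0},{"dx":0,"dy":0,"dz":13,"wx":0,"wy":0,"wz":0},{"dx":0,"dy":0,"dz":8,"wx":0,"wy":0,"wz":0},{"dx":0,"dy":0,"dz":0,"wx":0,"wy":0,"wz":0}]' 1
python3 m.py b
```

```text
t: 19.2
eef_pos: [0.6125, 0.3076, 0.2467]
tool_rot: [[0.852, 0.166, -0.496], [0.141, -0.986, -0.088], [-0.503, 0.005, -0.864]]
ft_force: [0.5, -0.0, -0.1]
gripper_width: 0.001
grip_force: 0.0
wrist lamp_center [array([ 2.957 , -0.1604,  0.7216])]
wrist lamp_lens [array([-0.5038,  5.3005, 53.7275])]
wrist switch_top [array([-21.0426,   1.4871,  -8.6468])]
top lamp_center [array([ 0.6353, -1.8015,  1.5003])]
top lamp_lens [array([-4.2216, -0.6057, 56.688 ])]
top switch_top [array([ 52.3777,   1.152 , -30.4792])]
scene lamp_center [array([-0.26  ,  2.8245, -2.4504])]
scene lamp_lens [array([ 0.2989, -2.3732, 55.7177])]
scene switch_top []
[0.3403 0.781  1.2122 0.0832 1.6672 1.7314] tip in lamp mm [-19.84     0.1632  14.573 ] R err [ 0.0018  0.0014 -0.0058]
```

View pics/b_wrist.png

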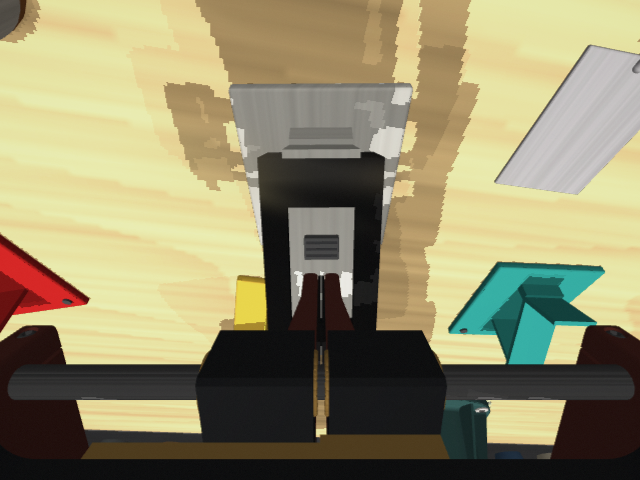

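The shut fingertip is centred over the slot: tip at column 322, slot from 289 to 354, slider at (321, 246). The lamp sits on the ledge.

```bash
python3 -m jog '[{"dx":0,"dy":0,"dz":1,"wx":0,"wy":0,"wz":0},{"dx":0,"dy":0,"dz":1,"wx":0,"wy":0,"wz":0},{"dx":0,"dy":0,"dz":1,"wx":0,"wy":0,"wz":0},{"dx":0,"dy":0,"dz":1,"wx":0,"wy":0,"wz":0},{"dx":0,"dy":0,"dz":1,"wx":0,"wy":0,"wz":0},{"dx":0,"dy":0,"dz":1,"wx":0,"wy":0,"wz":0},{"dx":0,"dy":0,"dz":1,"wx":0,"wy":0,"wz":0},{"dx":0,"dy":0,"dz":0,"wx":0,"wy":0,"wz":0}]'
```

```text
t: 20.6
eef_pos: [0.6099, 0.3072, 0.2417]
tool_rot: [[0.853, 0.166, -0.494], [0.142, -0.986, -0.087], [-0.502, 0.004, -0.865]]
ft_force: [0.5, -0.0, 0.3]
gripper_width: 0.002
grip_force: 0.0
```

```bash
python3 -m jog '[{"dx":0,"dy":0,"dz":1.5,"wx":0,"wy":0,"wz":0},{"dx":3,"dy":0,"dz":0,"wx":0,"wy":0,"wz":0},{"dx":3,"dy":0,"dz":0,"wx":0,"wy":0,"wz":0},{"dx":3,"dy":0,"dz":0,"wx":0,"wy":0,"wz":0},{"dx":3,"dy":0,"dz":0,"wx":0,"wy":0,"wz":0},{"dx":3,"dy":0,"dz":0,"wx":0,"wy":0,"wz":0},{"dx":3,"dy":0,"dz":0,"wx":0,"wy":0,"wz":0},{"dx":2,"dy":0,"dz":0,"wx":0,"wy":0,"wz":0}]'
cat > f.py <<'E'
from h import *
L=inrest(); s=ctrl.read_state(); R=np.array(s["tool_rot"])
print("tip mm",1000*(L.T@(s["eef_pos"]+.182*R[:,2]-SEAT)),"F lamp",L.T@s["ft_force"])
E
python3 f.py
python3 -m jog '[{"dx":0.5,"dy":0,"dz":0,"wx":0,"wy":0,"wz":0},{"dx":0.5,"dy":0,"dz":0,"wx":0,"wy":0,"wz":0},{"dx":0.5,"dy":0,"dz":0,"wx":0,"wy":0,"wz":0},{"dx":0.5,"dy":0,"dz":0,"wx":0,"wy":0,"wz":0},{"dx":0.5,"dy":0,"dz":0,"wx":0,"wy":0,"wz":0},{"dx":0,"dy":0,"dz":0,"wx":0,"wy":0,"wz":0},{"dx":0,"dy":0,"dz":0,"wx":0,"wy":0,"wz":0},{"dx":0,"dy":0,"dz":0,"wx":0,"wy":0,"wz":0}]'; python3 f.py
```

```text
t: 21.4
eef_pos: [0.6266, 0.31, 0.2303]
tool_rot: [[0.854, 0.166, -0.494], [0.142, -0.986, -0.087], [-0.501, 0.004, -0.865]]
ft_force: [-1.7, -0.2, 1.5]
gripper_width: 0.004
grip_force: 0.8
tip mm [-11.1588   0.2254  -5.6452] F lamp [-0.4369 -0.0989  2.1721]
t: 22.2
eef_pos: [0.6283, 0.3103, 0.2293]
tool_rot: [[0.853, 0.166, -0.494], [0.142, -0.986, -0.087], [-0.502, 0.004, -0.865]]
ft_force: [-2.8, 0.8, 2.8]
gripper_width: 0.004
grip_force: 1.9
tip mm [-11.1245   0.2095  -7.4494] F lamp [-1.1133 -1.2612  3.6864]
```

```bash
python3 -m jog '[{"dx":0.5,"dy":0,"dz":0,"wx":0,"wy":0,"wz":0},{"dx":0.5,"dy":0,"dz":0,"wx":0,"wy":0,"wz":0},{"dx":0.5,"dy":0,"dz":0,"wx":0,"wy":0,"wz":0},{"dx":0.5,"dy":0,"dz":0,"wx":0,"wy":0,"wz":0},{"dx":0,"dy":0,"dz":0,"wx":0,"wy":0,"wz":0},{"dx":0,"dy":0,"dz":0,"wx":0,"wy":0,"wz":0},{"dx":0,"dy":0,"dz":0,"wx":0,"wy":0,"wz":0},{"dx":0,"dy":0,"dz":0,"wx":0,"wy":0,"wz":0}]'; python3 f.py
```

```text
t: 23.0
eef_pos: [0.6289, 0.3104, 0.2289]
tool_rot: [[0.851, 0.167, -0.498], [0.141, -0.986, -0.088], [-0.505, 0.005, -0.863]]
ft_force: [-6.5, -0.3, 8.1]
gripper_width: 0.006
grip_force: 5.1
tip mm [-11.0983   0.2535  -7.5684] F lamp [-3.7902 -0.826   9.6003]
```

```bash
python3 -m jog '[{"dx":-3,"dy":0,"dz":0,"wx":0,"wy":0,"wz":0},{"dx":-2,"dy":0,"dz":0,"wx":0,"wy":0,"wz":0},{"dx":0,"dy":0,"dz":-6,"wx":0,"wy":0,"wz":0},{"dx":0,"dy":0,"dz":-16,"wx":0,"wy":0,"wz":0},{"dx":0,"dy":0,"dz":-18,"wx":0,"wy":0,"wz":0},{"dx":0,"dy":0,"dz":-18,"wx":0,"wy":0,"wz":0},{"dx":0,"dy":0,"dz":-15,"wx":0,"wy":0,"wz":0},{"dx":0,"dy":0,"dz":-8,"wx":0,"wy":0,"wz":0}]' 0
python3 m.py c; python3 - <<'E'
from fk import *
L=inrest();d=dict(np.load("c.npz"));im=d["image"].astype(int).sum(2)
def val(o):
    u=proj(d,SEAT+L@np.array(o)); return im[int(round(u[1])),int(round(u[0]))]
for z in (.025,): print("y -40..40 at z",z,[int(val((-.017,y/1000,z))) for y in range(-40,42,2)])
for y in (-.006,0.001,.013): print("z -60..60 at y",y,[int(val((-.017,y,z/1000))) for z in range(-60,62,2)])
E
```

```text
t: 23.8
eef_pos: [0.6673, 0.317, 0.3019]
tool_rot: [[0.855, 0.166, -0.491], [0.142, -0.986, -0.086], [-0.498, 0.004, -0.867]]
ft_force: [0.6, -0.0, -3.0]
gripper_width: 0.198
grip_force: 30.0
wrist lamp_center [array([-76.9295,  -1.3544,   0.5542])]
wrist lamp_lens []
wrist switch_top [array([-101.1743,    1.0044,  -25.639 ])]
top lamp_center [array([-78.4602,  -1.5542,  -1.297 ])]
top lamp_lens [array([-81.31  ,  -4.0832,  54.5669])]
top switch_top [array([ 51.7706,   2.7538, -34.7308])]
scene lamp_center [array([-82.4469,   1.5212,   0.7978])]
scene lamp_lens [array([-76.0769,  -0.0197,  54.2309])]
scene switch_top []
[0.3297 0.8037 1.0214 0.0803 1.8362 1.7351] tip in lamp mm [-91.8534   0.1063  -4.891 ] R err [ 0.0019  0.0021 -0.0057]
y -40..40 at z 0.025 [41, 47, 49, 43, 47, 42, 78, 76, 74, 75, 75, 73, 36, 190, 684, 680, 675, 685, 688, 686, 685, 680, 686, 683, 675, 675, 144, 35, 79, 75, 75, 79, 74, 77, 40, 36, 40, 38, 43, 36, 37]
z -60..60 at y -0.006 [275, 406, 409, 408, 415, 415, 109, 66, 51, 57, 52, 65, 69, 74, 71, 68, 61, 56, 54, 56, 50, 49, 47, 47, 55, 44, 44, 39, 36, 200, 266, 356, 398, 175, 207, 164, 148, 425, 683, 683, 685, 683, 685, 683, 683, 684, 685, 685, 681, 681, 684, 686, 684, 683, 682, 682, 683, 683, 681, 681, 680]
z -60..60 at y 0.001 [276, 424, 421, 419, 421, 426, 93, 63, 50, 48, 46, 63, 61, 64, 65, 61, 64, 57, 51, 59, 51, 56, 48, 45, 37, 37, 39, 44, 41, 356, 265, 388, 369, 262, 204, 162, 146, 425, 683, 683, 685, 686, 683, 684, 683, 683, 682, 682, 682, 684, 682, 682, 680, 679, 679, 679, 678, 680, 677, 676, 677]
z -60..60 at y 0.013 [275, 416, 419, 410, 415, 416, 93, 60, 50, 42, 36, 48, 49, 52, 53, 57, 56, 58, 50, 57, 52, 40, 34, 41, 41, 43, 31, 38, 39, 385, 402, 408, 405, 401, 399, 407, 400, 432, 435, 332, 28, 35, 35, 35, 36, 35, 29, 38, 28, 31, 27, 26, 31, 27, 26, 27, 145, 225, 306, 313, 353]
```

My mistake: I opened the gripper while it was still in the slot, so the fingers spread against the slot walls and lifted the lamp about 80 mm off the rest. The switch reads fully on (slider at -25.6 mm). I'll set the lamp straight back, shut the fingers and withdraw.

```bash
python3 -m jog '[{"dx":-2,"dy":0,"dz":6,"wx":0,"wy":0,"wz":0},{"dx":0,"dy":0,"dz":12,"wx":0,"wy":0,"wz":0},{"dx":0,"dy":0,"dz":13,"wx":0,"wy":0,"wz":0},{"dx":0,"dy":0,"dz":14,"wx":0,"wy":0,"wz":0},{"dx":0,"dy":0,"dz":13,"wx":0,"wy":0,"wz":0},{"dx":0,"dy":0,"dz":11,"wx":0,"wy":0,"wz":0},{"dx":0,"dy":0,"dz":6,"wx":0,"wy":0,"wz":0},{"dx":0,"dy":0,"dz":0,"wx":0,"wy":0,"wz":0}]'; python3 f.py
python3 -m jog '[{"dx":0,"dy":0,"dz":1,"wx":0,"wy":0,"wz":0},{"dx":0,"dy":0,"dz":1,"wx":0,"wy":0,"wz":0},{"dx":0,"dy":0,"dz":1,"wx":0,"wy":0,"wz":0},{"dx":0,"dy":0,"dz":1,"wx":0,"wy":0,"wz":0},{"dx":0,"dy":0,"dz":0.5,"wx":0,"wy":0,"wz":0},{"dx":0,"dy":0,"dz":0,"wx":0,"wy":0,"wz":0},{"dx":0,"dy":0,"dz":0,"wx":0,"wy":0,"wz":0},{"dx":0,"dy":0,"dz":0,"wx":0,"wy":0,"wz":0}]'; python3 f.py
```

```text
t: 25.2
eef_pos: [0.6265, 0.31, 0.2359]
tool_rot: [[0.853, 0.166, -0.495], [0.141, -0.986, -0.088], [-0.503, 0.005, -0.864]]
ft_force: [0.0, -0.2, -2.4]
gripper_width: 0.203
grip_force: 30.0
tip mm [-15.9363   0.3134  -2.3619] F lamp [ 2.0799  0.2297 -1.1556]
t: 26.0
eef_pos: [0.6251, 0.3097, 0.2331]
tool_rot: [[0.854, 0.166, -0.493], [0.142, -0.986, -0.087], [-0.501, 0.004, -0.865]]
ft_force: [1.2, -0.0, -2.0]
gripper_width: 0.199
grip_force: 30.0
tip mm [-12.8427   0.2525  -2.9616] F lamp [ 1.114   0.2236 -2.0582]
```

```bash
python3 -m jog '[{"dx":0,"dy":0,"dz":0.7,"wx":0,"wy":0,"wz":0},{"dx":0,"dy":0,"dz":0.7,"wx":0,"wy":0,"wz":0},{"dx":0,"dy":0,"dz":0.6,"wx":0,"wy":0,"wz":0},{"dx":0,"dy":0,"dz":0,"wx":0,"wy":0,"wz":0},{"dx":0.5,"dy":0,"dz":0,"wx":0,"wy":0,"wz":0},{"dx":0.5,"dy":0,"dz":0,"wx":0,"wy":0,"wz":0},{"dx":0,"dy":0,"dz":0,"wx":0,"wy":0,"wz":0},{"dx":0,"dy":0,"dz":0,"wx":0,"wy":0,"wz":0}]'; python3 f.py
```

```text
t: 26.8
eef_pos: [0.6251, 0.3096, 0.2329]
tool_rot: [[0.854, 0.166, -0.493], [0.142, -0.986, -0.087], [-0.501, 0.004, -0.865]]
ft_force: [1.7, -0.6, 10.1]
gripper_width: 0.199
grip_force: 30.1
tip mm [-12.6422   0.3608  -3.0753] F lamp [-9.5144  0.892   3.7064]
```

```bash
python3 -m jog '[{"dx":0,"dy":0,"dz":-0.7,"wx":0,"wy":0,"wz":0},{"dx":0.5,"dy":0,"dz":-0.5,"wx":0,"wy":0,"wz":0},{"dx":0.5,"dy":0,"dz":0,"wx":0,"wy":0,"wz":0},{"dx":0.5,"dy":0,"dz":0,"wx":0,"wy":0,"wz":0},{"dx":0,"dy":0,"dz":0,"wx":0,"wy":0,"wz":0},{"dx":0,"dy":0,"dz":0,"wx":0,"wy":0,"wz":0},{"dx":0,"dy":0,"dz":0,"wx":0,"wy":0,"wz":0},{"dx":0,"dy":0,"dz":0,"wx":0,"wy":0,"wz":0}]'; python3 f.py
```

```text
t: 27.6
eef_pos: [0.6267, 0.3101, 0.232]
tool_rot: [[0.853, 0.166, -0.494], [0.142, -0.986, -0.087], [-0.502, 0.004, -0.865]]
ft_force: [0.3, 0.5, 6.9]
gripper_width: 0.196
grip_force: 30.0
tip mm [-12.6841   0.1337  -4.8236] F lamp [-6.1762 -0.4317  3.1443]
```

```bash
python3 -m jog '[{"dx":0,"dy":0,"dz":0,"wx":0,"wy":0,"wz":0},{"dx":0,"dy":0,"dz":0,"wx":0,"wy":0,"wz":0},{"dx":0,"dy":0,"dz":0,"wx":0,"wy":0,"wz":0},{"dx":0,"dy":0,"dz":0,"wx":0,"wy":0,"wz":0},{"dx":0,"dy":0,"dz":0,"wx":0,"wy":0,"wz":0},{"dx":0,"dy":0,"dz":0,"wx":0,"wy":0,"wz":0},{"dx":0,"dy":0,"dz":0,"wx":0,"wy":0,"wz":0},{"dx":0,"dy":0,"dz":0,"wx":0,"wy":0,"wz":0}]' 1; python3 f.py
python3 -m jog '[{"dx":0,"dy":0,"dz":-4,"wx":0,"wy":0,"wz":0},{"dx":0,"dy":0,"dz":-8,"wx":0,"wy":0,"wz":0},{"dx":0,"dy":0,"dz":-14,"wx":0,"wy":0,"wz":0},{"dx":0,"dy":0,"dz":-16,"wx":0,"wy":0,"wz":0},{"dx":0,"dy":0,"dz":-16,"wx":0,"wy":0,"wz":0},{"dx":0,"dy":0,"dz":-12,"wx":0,"wy":0,"wz":0},{"dx":0,"dy":0,"dz":-5,"wx":0,"wy":0,"wz":0},{"dx":0,"dy":0,"dz":0,"wx":0,"wy":0,"wz":0}]' 1
python3 m.py d; python3 - <<'E'
from fk import *
L=inrest();d=dict(np.load("d.npz"));im=d["image"].astype(int).sum(2)
def val(o):
    u=proj(d,SEAT+L@np.array(o)); return im[int(round(u[1])),int(round(u[0]))]
for z in (.025,0): print("y -40..40 at z",z,[int(val((-.017,y/1000,z))) for y in range(-40,42,2)])
for y in (0.001,.013): print("z -60..60 at y",y,[int(val((-.017,y,z/1000))) for z in range(-60,62,2)])
E
```

```text
t: 28.4
eef_pos: [0.6267, 0.31, 0.232]
tool_rot: [[0.853, 0.166, -0.494], [0.142, -0.986, -0.087], [-0.502, 0.004, -0.865]]
ft_force: [0.9, -0.4, 7.7]
gripper_width: 0.197
grip_force: 30.0
tip mm [-12.6694   0.1627  -4.8184] F lamp [-7.089   0.5841  3.098 ]
t: 29.2
eef_pos: [0.6642, 0.3166, 0.2965]
tool_rot: [[0.854, 0.166, -0.493], [0.142, -0.986, -0.087], [-0.5, 0.004, -0.866]]
ft_force: [-0.8, 0.1, -0.4]
gripper_width: 0.002
grip_force: 0.0
wrist lamp_center [array([ 2.7856,  2.657 , -0.3752])]
wrist lamp_lens []
wrist switch_top [array([-18.8556,  -0.4021, -23.0589])]
top lamp_center [array([ 2.3644, -0.6907,  1.8953])]
top lamp_lens []
top switch_top []
scene lamp_center [array([1.8079, 5.3042, 0.1313])]
scene lamp_lens [array([ 2.1213,  1.297 , 53.8742])]
scene switch_top [array([-11.3573,   3.991 , -24.8714])]
[0.33   0.8044 1.0317 0.0802 1.8249 1.7345] tip in lamp mm [-86.7826   0.137   -5.4179] R err [ 0.0018  0.0018 -0.0057]
y -40..40 at z 0.025 [479, 478, 479, 445, 264, 120, 45, 34, 43, 44, 38, 39, 344, 67, 66, 68, 67, 68, 56, 172, 85, 71, 64, 73, 68, 67, 68, 378, 198, 31,
[... 152 characters left out ...]
 405, 402, 400, 401, 397, 384, 396, 402, 390, 394, 121, 30, 39, 38, 33, 35, 36, 340, 355, 355, 356, 364, 366]
z -60..60 at y 0.001 [254, 387, 391, 119, 97, 91, 80, 67, 60, 53, 67, 59, 63, 70, 66, 174, 315, 249, 329, 238, 529, 643, 644, 611, 397, 397, 399, 397, 398, 398, 398, 395, 396, 397, 394, 396, 397, 397, 79, 29, 27, 20, 34, 25, 42, 40, 42, 44, 40, 32, 31, 26, 31, 30, 35, 23, 22, 31, 30, 27, 32]
z -60..60 at y 0.013 [251, 385, 389, 117, 102, 88, 74, 68, 52, 83, 80, 81, 79, 81, 88, 630, 633, 630, 631, 636, 638, 641, 643, 397, 395, 394, 400, 396, 399, 397, 397, 397, 400, 400, 403, 397, 404, 401, 401, 284, 199, 131, 64, 70, 72, 68, 64, 67, 74, 68, 66, 65, 67, 69, 72, 70, 68, 66, 64, 64, 66]
```

```bash
python3 -m jog '[{"dx":-4,"dy":0,"dz":0,"wx":0,"wy":0,"wz":-0.003},{"dx":-4,"dy":0,"dz":0,"wx":0,"wy":0,"wz":-0.003},{"dx":0,"dy":0,"dz":0,"wx":0,"wy":0,"wz":0},{"dx":0,"dy":0,"dz":0,"wx":0,"wy":0,"wz":0},{"dx":0,"dy":0,"dz":0,"wx":0,"wy":0,"wz":0},{"dx":0,"dy":0,"dz":0,"wx":0,"wy":0,"wz":0},{"dx":0,"dy":0,"dz":5,"wx":0,"wy":0,"wz":0},{"dx":0,"dy":0,"dz":10,"wx":0,"wy":0,"wz":0}]' 0; python3 f.py
```

```text
t: 30.6
eef_pos: [0.6497, 0.3141, 0.287]
tool_rot: [[0.853, 0.171, -0.493], [0.148, -0.985, -0.087], [-0.5, 0.001, -0.866]]
ft_force: [-0.2, -0.1, 0.2]
gripper_width: 0.693
grip_force: 0.0
tip mm [-72.0143   0.1095   2.1429] F lamp [-0.0702  0.0347  0.2829]
```

```bash
python3 -m jog '[{"dx":0,"dy":0,"dz":4,"wx":0,"wy":0,"wz":0},{"dx":0,"dy":0,"dz":8,"wx":0,"wy":0,"wz":0},{"dx":0,"dy":0,"dz":12,"wx":0,"wy":0,"wz":0},{"dx":0,"dy":0,"dz":14,"wx":0,"wy":0,"wz":0},{"dx":0,"dy":0,"dz":16,"wx":0,"wy":0,"wz":0},{"dx":0,"dy":0,"dz":15,"wx":0,"wy":0,"wz":0},{"dx":0,"dy":0,"dz":10,"wx":0,"wy":0,"wz":0},{"dx":0,"dy":0,"dz":5,"wx":0,"wy":0,"wz":0}]' 0; python3 f.py
python3 -m jog '[{"dx":0,"dy":0,"dz":0,"wx":0,"wy":0,"wz":0},{"dx":0,"dy":0,"dz":0,"wx":0,"wy":0,"wz":0},{"dx":0,"dy":0,"dz":0,"wx":0,"wy":0,"wz":0},{"dx":0,"dy":0,"dz":0,"wx":0,"wy":0,"wz":0},{"dx":0,"dy":0,"dz":0,"wx":0,"wy":0,"wz":0},{"dx":0,"dy":0,"dz":0,"wx":0,"wy":0,"wz":0},{"dx":0,"dy":0,"dz":0,"wx":0,"wy":0,"wz":0},{"dx":0,"dy":0,"dz":0,"wx":0,"wy":0,"wz":0}]' 1; python3 f.py
```

```text
t: 31.4
eef_pos: [0.6071, 0.3065, 0.2131]
tool_rot: [[0.852, 0.171, -0.495], [0.147, -0.985, -0.088], [-0.503, 0.002, -0.864]]
ft_force: [0.4, -0.7, 0.4]
gripper_width: 0.998
grip_force: 0.0
tip mm [13.6958  0.4094  3.2829] F lamp [-0.4905  0.7642 -0.0545]
t: 32.2
eef_pos: [0.6085, 0.3068, 0.2149]
tool_rot: [[0.853, 0.171, -0.493], [0.148, -0.985, -0.087], [-0.5, 0.001, -0.866]]
ft_force: [2.4, 0.2, 3.8]
gripper_width: 0.681
grip_force: 30.0
tip mm [11.3848  0.3111  2.3452] F lamp [-4.4636  0.1903 -0.1748]
```

```bash
python3 -m jog '[{"dx":0,"dy":0,"dz":-4,"wx":0,"wy":0,"wz":0},{"dx":0,"dy":0,"dz":-8,"wx":0,"wy":0,"wz":0},{"dx":0,"dy":0,"dz":-14,"wx":0,"wy":0,"wz":0},{"dx":0,"dy":0,"dz":-18,"wx":0,"wy":0,"wz":0},{"dx":0,"dy":0,"dz":-20,"wx":0,"wy":0,"wz":0},{"dx":0,"dy":0,"dz":-20,"wx":0,"wy":0,"wz":0},{"dx":0,"dy":0,"dz":-20,"wx":0,"wy":0,"wz":0},{"dx":0,"dy":0,"dz":-16,"wx":0,"wy":0,"wz":0}]'
cat > slab.py <<'E'
from fk import *
from scipy.optimize import minimize
obs=[]
for cam in ("top","scene"):
    d=ctrl.camera(cam); m=ctrl.masks_of("slab_top",cam)
    for x in ctrl.pinpoint("slab_top",cam): print(cam,x["location"],x["p"])
    if m: obs.append((cam,d,m[0]["region"]))
def corners(v): 
    c,s=np.cos(v[2]),np.sin(v[2]); return np.array([[v[0]+a*c-b*s,v[1]+a*s+b*c,z] for a in(-.075,.075) for b in(-.055,.055) for z in(0,.02)])
def cost(v,only=None):
    t=0
    for cam,d,m in obs:
        if only and cam!=only: continue
        k=8; P=np.array([proj(d,x) for x in corners(v)]); h=cv2.convexHull(P.astype(np.float32))
        o=np.zeros((480*1,640),np.uint8); cv2.fillConvexPoly(o,np.round(h*16).astype(np.int32),255,cv2.LINE_AA,4)
        t+=np.abs(o/255.-m).sum()/m.sum()
    return t
for only in (None,"top","scene"):
    r=min((minimize(cost,[.503,-.342,a],args=(only,),method="Nelder-Mead",options={"initial_simplex":[[.503,-.342,a],[.513,-.342,a],[.503,-.332,a],[.503,-.342,a+.06]]}) for a in(.1,.16)),key=lambda r:r.fun)
    print(only,r.x,np.degrees(r.x[2]),r.fun)
E
python3 slab.py; python3 - <<'E'
from fk import *
B=onslab(); T=tool(B,90); p=tcp([.503,-.341,.037],B,T,(-.0076,0,.0023)); print(p,ctrl.read_state()["joint_positions"])
E
```

```text
t: 33.0
eef_pos: [0.6683, 0.3174, 0.32]
tool_rot: [[0.853, 0.171, -0.493], [0.148, -0.985, -0.087], [-0.5, 0.001, -0.866]]
ft_force: [-0.4, 0.5, -2.7]
gripper_width: 0.679
grip_force: 30.0
top [0.5063, -0.3383, 0.0247] 0.88
scene [0.5033, -0.3379, 0.0202] 0.82
None [ 0.5012 -0.3399  0.1361] 7.800505374818197 0.21172150527942185
top [ 0.5055 -0.3341  0.1241] 7.108866488717005 0.1360209281950666
scene [ 0.4995 -0.3411  0.1293] 7.4090299750427 0.052265741677506375
[ 0.5053 -0.3407  0.2076] [0.3295 0.7921 1.0041 0.0809 1.8665 1.7314]
```

```bash
cat >> h.py <<'E'
SLAB=np.array([.502,-.340,.037])
def slabpose(up): B=onslab(7.6); T=tool(B,90); return tcp(SLAB+[0,0,up],B,T,(-.0076,0,.0023)),T
E
python3 - <<'E'
from fk import *
y=ang(9);z=-Z;T1=np.c_[np.cross(y,z),y,z]; p1=np.array([.62,0,.36])
p2,T2=slabpose(.07)
q,c=ik(p1,T1,[0,.6,1.2,0,1.3,0.]);print(q,c); q,c=ik(p2,T2,[-.6,.6,1.6,0,.9,-2.3]);print(q,c)
rows(p1,T1,16); rows(p2,T2,16,p1,T1)
E
```

```text
[-0.1075  0.4298  1.5162  0.      1.1955 -0.2646] 8.622021600032298e-20
[-0.7025  0.5058  1.6246  0.0001  1.0112 -2.406 ] 4.37364594606301e-21
dist mm 323 turn deg 93.1
[-6.8 19.   0.9] [-0.025  0.026 -0.095]
[-8.5 18.3  1.1] [-0.025  0.026 -0.095]
[-10.3  17.4   1.4] [-0.025  0.026 -0.095]
[-11.9  16.3   1.5] [-0.025  0.026 -0.095]
[-13.4  15.    1.6] [-0.025  0.026 -0.095]
[-14.8  13.6   1.6] [-0.025  0.026 -0.095]
[-16.1  12.1   1.5] [-0.025  0.026 -0.095]
[-17.2  10.5   1.3] [-0.025  0.026 -0.095]
[-18.2   8.8   1.1] [-0.025  0.026 -0.095]
[-18.9   7.    0.8] [-0.025  0.026 -0.095]
[-19.5   5.2   0.5] [-0.025  0.026 -0.095]
[-19.9   3.3   0.1] [-0.025  0.026 -0.095]
[-20.2   1.4  -0.4] [-0.025  0.026 -0.095]
[-20.2  -0.5  -0.9] [-0.025  0.026 -0.095]
[-20.   -2.4  -1.4] [-0.025  0.026 -0.095]
[-19.7  -4.2  -2. ] [-0.025  0.026 -0.095]
dist mm 368 turn deg 88.6
[-19.8 -10.5   5.1] [ 0.     0.    -0.097]
[-18.7 -12.3   5.1] [ 0.     0.    -0.097]
[-17.5 -14.1   5.1] [ 0.     0.    -0.097]
[-16.  -15.7   5.1] [ 0.     0.    -0.097]
[-14.4 -17.2   5.1] [ 0.     0.    -0.097]
[-12.7 -18.5   5.1] [ 0.     0.    -0.097]
[-10.9 -19.6   5.1] [ 0.     0.    -0.097]
[ -8.9 -20.6   5.1] [ 0.     0.    -0.097]
[ -6.9 -21.3   5.1] [ 0.     0.    -0.097]
[ -4.8 -21.9   5.1] [ 0.     0.    -0.097]
[ -2.7 -22.3   5.1] [ 0.     0.    -0.097]
[ -0.5 -22.4   5.1] [ 0.     0.    -0.097]
[  1.7 -22.4   5.1] [ 0.     0.    -0.097]
[  3.8 -22.1   5.1] [ 0.     0.    -0.097]
[  5.9 -21.6   5.1] [ 0.     0.    -0.097]
[  8.  -21.    5.1] [ 0.     0.    -0.097]
```

```bash
python3 -m jog '[{"dx":-7,"dy":19,"dz":1,"wx":-0.025,"wy":0.026,"wz":-0.095},{"dx":-8,"dy":18,"dz":1,"wx":-0.025,"wy":0.026,"wz":-0.095},{"dx":-10,"dy":17,"dz":1,"wx":-0.025,"wy":0.026,"wz":-0.095},{"dx":-12,"dy":16,"dz":1.5,"wx":-0.025,"wy":0.026,"wz":-0.095},{"dx":-13,"dy":15,"dz":1.5,"wx":-0.025,"wy":0.026,"wz":-0.095},{"dx":-15,"dy":14,"dz":1.5,"wx":-0.025,"wy":0.026,"wz":-0.095},{"dx":-16,"dy":12,"dz":1.5,"wx":-0.025,"wy":0.026,"wz":-0.095},{"dx":-17,"dy":10,"dz":1,"wx":-0.025,"wy":0.026,"wz":-0.095}]' && python3 -m jog '[{"dx":-18,"dy":9,"dz":1,"wx":-0.025,"wy":0.026,"wz":-0.095},{"dx":-19,"dy":7,"dz":1,"wx":-0.025,"wy":0.026,"wz":-0.095},{"dx":-19.5,"dy":5,"dz":0.5,"wx":-0.025,"wy":0.026,"wz":-0.095},{"dx":-20,"dy":3,"dz":0,"wx":-0.025,"wy":0.026,"wz":-0.095},{"dx":-20,"dy":1.5,"dz":-0.5,"wx":-0.025,"wy":0.026,"wz":-0.095},{"dx":-20,"dy":-0.5,"dz":-1,"wx":-0.025,"wy":0.026,"wz":-0.095},{"dx":-20,"dy":-2,"dz":-1.5,"wx":-0.025,"wy":0.026,"wz":-0.095},{"dx":-20,"dy":-4,"dz":-2,"wx":-0.025,"wy":0.026,"wz":-0.095}]'
python3 - <<'E'
from fk import *
print(ctrl.read_state()["joint_positions"]); p2,T2=slabpose(.07); rows(p2,T2,16)
E
```

```text
t: 34.1
eef_pos: [0.6433, 0.1595, 0.3387]
tool_rot: [[0.535, 0.811, -0.238], [0.805, -0.575, -0.148], [-0.257, -0.112, -0.96]]
ft_force: [0.9, 1.2, -3.0]
gripper_width: 0.682
grip_force: 30.0
t: 34.9
eef_pos: [0.6203, 0.0013, 0.3598]
tool_rot: [[-0.162, 0.987, -0.007], [0.987, 0.162, 0.006], [0.007, -0.006, -1.0]]
ft_force: [-0.3, -0.0, -3.1]
gripper_width: 0.681
grip_force: 30.0
[-0.1109  0.4305  1.5139  0.0056  1.2045 -0.2753]
dist mm 369 turn deg 88.3
[-19.9 -10.6   5.1] [ 0.    -0.001 -0.096]
[-18.8 -12.4   5.1] [ 0.    -0.001 -0.096]
[-17.5 -14.2   5.1] [ 0.    -0.001 -0.096]
[-16.1 -15.8   5.1] [ 0.    -0.001 -0.096]
[-14.5 -17.3   5.1] [ 0.    -0.001 -0.096]
[-12.7 -18.6   5.1] [ 0.    -0.001 -0.096]
[-10.9 -19.7   5.1] [ 0.    -0.001 -0.096]
[ -8.9 -20.7   5.1] [ 0.    -0.001 -0.096]
[ -6.9 -21.4   5.1] [ 0.    -0.001 -0.096]
[ -4.8 -22.    5.1] [ 0.    -0.001 -0.096]
[ -2.7 -22.4   5.1] [ 0.    -0.001 -0.096]
[ -0.5 -22.5   5.1] [ 0.    -0.001 -0.096]
[  1.7 -22.4   5.1] [ 0.    -0.001 -0.096]
[  3.8 -22.2   5.1] [ 0.    -0.001 -0.096]
[  6.  -21.7   5.1] [ 0.    -0.001 -0.096]
[  8.  -21.    5.1] [ 0.    -0.001 -0.096]
```

```bash
python3 -m jog '[{"dx":-20,"dy":-10.5,"dz":5,"wx":0,"wy":-0.001,"wz":-0.096},{"dx":-19,"dy":-12.5,"dz":5,"wx":0,"wy":-0.001,"wz":-0.096},{"dx":-17.5,"dy":-14,"dz":5,"wx":0,"wy":-0.001,"wz":-0.096},{"dx":-16,"dy":-16,"dz":5,"wx":0,"wy":-0.001,"wz":-0.096},{"dx":-14.5,"dy":-17.5,"dz":5,"wx":0,"wy":-0.001,"wz":-0.096},{"dx":-12.5,"dy":-18.5,"dz":5,"wx":0,"wy":-0.001,"wz":-0.096},{"dx":-11,"dy":-19.5,"dz":5,"wx":0,"wy":-0.001,"wz":-0.096},{"dx":-9,"dy":-20.5,"dz":5,"wx":0,"wy":-0.001,"wz":-0.096}]' && python3 -m jog '[{"dx":-7,"dy":-21.5,"dz":5,"wx":0,"wy":-0.001,"wz":-0.096},{"dx":-5,"dy":-22,"dz":5,"wx":0,"wy":-0.001,"wz":-0.096},{"dx":-2.5,"dy":-22.5,"dz":5,"wx":0,"wy":-0.001,"wz":-0.096},{"dx":-0.5,"dy":-22.5,"dz":5,"wx":0,"wy":-0.001,"wz":-0.096},{"dx":1.5,"dy":-22.5,"dz":5,"wx":0,"wy":-0.001,"wz":-0.096},{"dx":4,"dy":-22,"dz":5,"wx":0,"wy":-0.001,"wz":-0.096},{"dx":6,"dy":-21.5,"dz":5,"wx":0,"wy":-0.001,"wz":-0.096},{"dx":8,"dy":-21,"dz":5,"wx":0,"wy":-0.001,"wz":-0.096}]'
python3 - <<'E'
from fk import *
s=ctrl.read_state();print(s["joint_positions"]); p,R=np.array(s["eef_pos"]),np.array(s["tool_rot"])
L=R@tool(np.eye(3),90).T; c0=p+.163*R[:,2]-L@[-.0076,0,.0023]; print("lamp centre",c0)
for cam in ("wrist","top","scene"):
    d=ctrl.camera(cam)
    if cam=="wrist": cv2.imwrite("pics/w9.png",d["image"])
    for q,o in [("lamp_center",(0,0,0)),("lamp_lens",(0,0,.055)),("switch_top",(-.0165,0,-.025))]:
        for x in ctrl.pinpoint(q,cam)[:1]: print(cam,q,"err lamp axes",1000*(L.T@(np.array(x["location"])-c0)-o))
    for x in ctrl.pinpoint("slab_top",cam)[:1]: print(cam,"slab",x["location"],x["p"])
    for x in ctrl.pinpoint("bowl",cam)[:1]: print(cam,"bowl",x["location"],x["p"])
p2,T2=slabpose(.008); rows(p2,T2,8)
E
```

```text
t: 35.7
eef_pos: [0.5616, -0.1689, 0.3195]
tool_rot: [[-0.802, 0.598, -0.003], [0.598, 0.802, -0.001], [0.002, -0.003, -1.0]]
ft_force: [-0.8, 0.3, -2.6]
gripper_width: 0.68
grip_force: 30.0
t: 36.5
eef_pos: [0.5027, -0.3387, 0.28]
tool_rot: [[-0.992, -0.127, 0.005], [-0.127, 0.992, -0.002], [-0.004, -0.003, -1.0]]
ft_force: [1.2, -0.1, -2.4]
gripper_width: 0.682
grip_force: 30.0
[-0.7074  0.4982  1.6281  0.0018  1.0105 -2.4066]
lamp centre [ 0.5012 -0.3394  0.1094]
wrist lamp_center err lamp axes [ 1.0665  1.5402 -0.4209]
wrist lamp_lens err lamp axes [ 3.1259 -4.2209  0.5921]
wrist switch_top err lamp axes [-2.0469  3.4645 -0.1861]
wrist bowl [0.6823, -0.3054, -0.0002] 0.58
top lamp_center err lamp axes [ 1.3063  2.1275 54.8009]
top lamp_lens err lamp axes [-3.8932  2.1016 -0.0772]
top slab [0.5056, -0.3431, 0.0217] 0.72
top bowl [0.6775, -0.308, 0.0029] 0.96
scene lamp_center err lamp axes [-0.6946 -3.1842  5.7369]
scene lamp_lens err lamp axes [ 88.5801  -1.4546 -54.2999]
scene slab [0.5062, -0.3415, 0.0166] 0.96
scene bowl [0.6789, -0.3064, -0.0029] 0.74
dist mm 66 turn deg 0.7
[ 0.  -0.1  8.2] [-0.001  0.001 -0.001]
[ 0.  -0.1  8.2] [-0.001  0.001 -0.001]
[ 0.  -0.1  8.2] [-0.001  0.001 -0.001]
[ 0.  -0.1  8.2] [-0.001  0.001 -0.001]
[ 0.  -0.1  8.2] [-0.001  0.001 -0.001]
[-0.  -0.1  8.2] [-0.001  0.001 -0.001]
[-0.  -0.1  8.2] [-0.001  0.001 -0.001]
[-0.  -0.1  8.2] [-0.001  0.001 -0.001]
```

```bash
sed -i 's/^SLAB=.*/SLAB=np.array([.503,-.3407,.037])/' h.py; python3 -m jog '[{"dx":-0.2,"dy":-0.2,"dz":5,"wx":-0.001,"wy":0.001,"wz":0},{"dx":-0.2,"dy":-0.2,"dz":10,"wx":-0.001,"wy":0.001,"wz":-0.001},{"dx":-0.2,"dy":-0.2,"dz":11,"wx":-0.001,"wy":0.001,"wz":-0.001},{"dx":-0.2,"dy":-0.2,"dz":12,"wx":0,"wy":0,"wz":-0.001},{"dx":-0.2,"dy":-0.2,"dz":11,"wx":0,"wy":0,"wz":-0.001},{"dx":0,"dy":-0.2,"dz":8,"wx":0,"wy":0,"wz":0},{"dx":0,"dy":0,"dz":5,"wx":0,"wy":0,"wz":0},{"dx":0,"dy":0,"dz":1,"wx":0,"wy":0,"wz":0}]'
python3 -c "
from h import *
p,T=slabpose(0); rows(p,T,1)"
python3 -m jog '[{"dx":0,"dy":0,"dz":1,"wx":0,"wy":0,"wz":0},{"dx":0,"dy":0,"dz":1,"wx":0,"wy":0,"wz":0},{"dx":0,"dy":0,"dz":1,"wx":0,"wy":0,"wz":0},{"dx":0,"dy":0,"dz":1,"wx":0,"wy":0,"wz":0},{"dx":0,"dy":0,"dz":0.5,"wx":0,"wy":0,"wz":0},{"dx":0,"dy":0,"dz":0.5,"wx":0,"wy":0,"wz":0},{"dx":0,"dy":0,"dz":0,"wx":0,"wy":0,"wz":0},{"dx":0,"dy":0,"dz":0,"wx":0,"wy":0,"wz":0}]'
python3 -c "
from h import *
p,T=slabpose(0); rows(p,T,1)"
```

```text
t: 38.2
eef_pos: [0.5052, -0.3399, 0.2172]
tool_rot: [[-0.992, -0.127, 0.003], [-0.127, 0.992, -0.001], [-0.003, -0.001, -1.0]]
ft_force: [0.6, 0.4, -3.1]
gripper_width: 0.685
grip_force: 30.0
dist mm 10 turn deg 0.3
[-0.  -0.5  9.6] [-0.001  0.003 -0.005]
t: 39.0
eef_pos: [0.5054, -0.34, 0.2131]
tool_rot: [[-0.992, -0.127, 0.004], [-0.127, 0.992, -0.002], [-0.003, -0.002, -1.0]]
ft_force: [0.8, 0.2, -1.6]
gripper_width: 0.678
grip_force: 30.0
dist mm 6 turn deg 0.4
[ 0.2 -0.3  5.5] [-0.002  0.003 -0.005]
```

```bash
python3 -m jog '[{"dx":0,"dy":-0.3,"dz":1,"wx":-0.001,"wy":0.002,"wz":-0.003},{"dx":0,"dy":0,"dz":1,"wx":-0.001,"wy":0.001,"wz":-0.002},{"dx":0,"dy":0,"dz":1,"wx":0,"wy":0,"wz":0},{"dx":0,"dy":0,"dz":0.5,"wx":0,"wy":0,"wz":0},{"dx":0,"dy":0,"dz":0.5,"wx":0,"wy":0,"wz":0},{"dx":0,"dy":0,"dz":0.5,"wx":0,"wy":0,"wz":0},{"dx":0,"dy":0,"dz":0,"wx":0,"wy":0,"wz":0},{"dx":0,"dy":0,"dz":0,"wx":0,"wy":0,"wz":0}]'
```

```text
t: 39.8
eef_pos: [0.5054, -0.3403, 0.2086]
tool_rot: [[-0.991, -0.132, 0.0], [-0.132, 0.991, 0.0], [-0.0, -0.0, -1.0]]
ft_force: [-0.6, -0.2, -2.8]
gripper_width: 0.679
grip_force: 30.0
```

```bash
python3 -m jog '[{"dx":0,"dy":0,"dz":0.5,"wx":0,"wy":0,"wz":0},{"dx":0,"dy":0,"dz":0.5,"wx":0,"wy":0,"wz":0},{"dx":0,"dy":0,"dz":0.5,"wx":0,"wy":0,"wz":0},{"dx":0,"dy":0,"dz":0.5,"wx":0,"wy":0,"wz":0},{"dx":0,"dy":0,"dz":0,"wx":0,"wy":0,"wz":0},{"dx":0,"dy":0,"dz":0,"wx":0,"wy":0,"wz":0},{"dx":0,"dy":0,"dz":0,"wx":0,"wy":0,"wz":0},{"dx":0,"dy":0,"dz":0,"wx":0,"wy":0,"wz":0}]'
```

```text
t: 40.6
eef_pos: [0.5054, -0.3403, 0.2075]
tool_rot: [[-0.991, -0.132, 0.001], [-0.132, 0.991, -0.0], [-0.0, -0.0, -1.0]]
ft_force: [-2.6, 2.0, 6.4]
gripper_width: 0.683
grip_force: 30.0
```

```bash
python3 -m jog '[{"dx":0,"dy":0,"dz":0,"wx":0,"wy":0,"wz":0},{"dx":0,"dy":0,"dz":0,"wx":0,"wy":0,"wz":0},{"dx":0,"dy":0,"dz":0,"wx":0,"wy":0,"wz":0},{"dx":0,"dy":0,"dz":0,"wx":0,"wy":0,"wz":0},{"dx":0,"dy":0,"dz":0,"wx":0,"wy":0,"wz":0},{"dx":0,"dy":0,"dz":0,"wx":0,"wy":0,"wz":0},{"dx":0,"dy":0,"dz":0,"wx":0,"wy":0,"wz":0},{"dx":0,"dy":0,"dz":0,"wx":0,"wy":0,"wz":0}]' 0 && python3 -m jog '[{"dx":0,"dy":0,"dz":-6,"wx":0,"wy":0,"wz":0},{"dx":0,"dy":0,"dz":-14,"wx":0,"wy":0,"wz":0},{"dx":0,"dy":0,"dz":-20,"wx":0,"wy":0,"wz":0},{"dx":0,"dy":0,"dz":-25,"wx":0,"wy":0,"wz":0},{"dx":0,"dy":0,"dz":-25,"wx":0,"wy":0,"wz":0},{"dx":0,"dy":0,"dz":-25,"wx":0,"wy":0,"wz":0},{"dx":0,"dy":0,"dz":-25,"wx":0,"wy":0,"wz":0},{"dx":0,"dy":0,"dz":-20,"wx":0,"wy":0,"wz":0}]' && python3 -m jog '[{"dx":20,"dy":0,"dz":0,"wx":0,"wy":0,"wz":0},{"dx":20,"dy":0,"dz":0,"wx":0,"wy":0,"wz":0},{"dx":10,"dy":0,"dz":0,"wx":0,"wy":0,"wz":0},{"dx":0,"dy":0,"dz":0,"wx":0,"wy":0,"wz":0},{"dx":0,"dy":0,"dz":0,"wx":0,"wy":0,"wz":0},{"dx":0,"dy":0,"dz":0,"wx":0,"wy":0,"wz":0},{"dx":0,"dy":0,"dz":0,"wx":0,"wy":0,"wz":0},{"dx":0,"dy":0,"dz":0,"wx":0,"wy":0,"wz":0}]'
python3 - <<'E'
from h import *
L=onslab(7.6)
for cam in ("wrist","scene"):
    d=ctrl.camera(cam); np.savez(f"e_{cam}.npz",**d)
    if cam=="wrist": cv2.imwrite("pics/e.png",d["image"])
    for q in ("lamp_center","lamp_lens","switch_top"):
        print(cam,q,[1000*(L.T@(np.array(x["location"])-SLAB)) for x in ctrl.pinpoint(q,cam)[:1]])
    for q in ("slab_top","bowl","mug","glaze_jar","cup"): print(cam,q,[np.round(x["location"],4).tolist() for x in ctrl.pinpoint(q,cam)[:1]])
E
```

```text
t: 41.4
eef_pos: [0.5054, -0.3403, 0.2066]
tool_rot: [[-0.991, -0.132, 0.0], [-0.132, 0.991, 0.0], [-0.0, 0.0, -1.0]]
ft_force: [-0.1, 0.4, -0.3]
gripper_width: 1.002
grip_force: 0.0
t: 42.2
eef_pos: [0.5054, -0.3403, 0.3697]
tool_rot: [[-0.991, -0.132, 0.002], [-0.132, 0.991, -0.002], [-0.002, -0.002, -1.0]]
ft_force: [0.6, 0.1, -0.4]
gripper_width: 1.005
grip_force: 0.0
t: 43.0
eef_pos: [0.4563, -0.3469, 0.3664]
tool_rot: [[-0.991, -0.132, 0.0], [-0.132, 0.991, 0.0], [-0.0, 0.0, -1.0]]
ft_force: [-0.6, -0.0, -0.7]
gripper_width: 0.997
grip_force: 0.0
wrist lamp_center []
wrist lamp_lens [array([-1.1   , -4.6246, 58.0987])]
wrist switch_top [array([-16.3   ,   0.663 , -23.1154])]
wrist slab_top []
wrist bowl [[0.6783, -0.3065, -0.0006]]
wrist mug []
wrist glaze_jar []
wrist cup [[0.5299, -0.4995, -0.0002]]
scene lamp_center [array([ 1.7   , -1.9631,  4.8833])]
scene lamp_lens [array([ 2.3   ,  2.1292, 55.8724])]
scene switch_top [array([-17.1   ,  -0.9821, -26.6641])]
scene slab_top [[0.5042, -0.3413, 0.022]]
scene bowl [[0.6812, -0.3073, -0.0001]]
scene mug [[0.7894, -0.011, -0.0026]]
scene glaze_jar [[0.6218, 0.4694, -0.0004]]
scene cup [[0.5289, -0.5027, -0.0015]]
```

View pics/e.png

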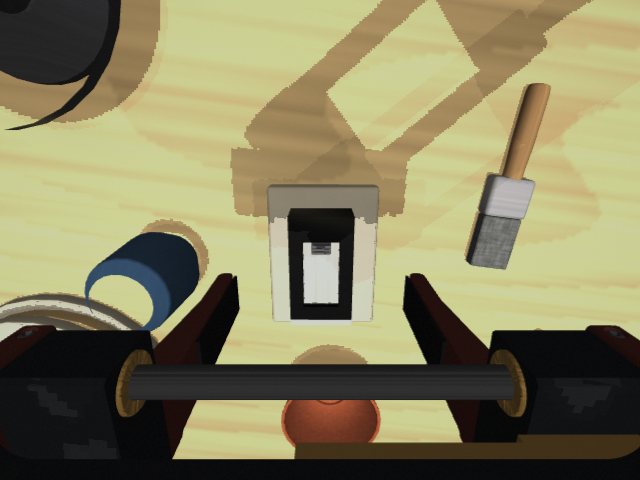

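The lamp lies flat on the slab, switch up, with the slider at the foot end (321, 248) and the lens end towards the bowl at (330, 420). I'll check the centring numerically.

```bash
python3 - <<'E'
from h import *
d=dict(np.load("e_wrist.npz")); im=cv2.cvtColor(d["image"],cv2.COLOR_BGR2GRAY).astype(int)
P=np.array([toplane(d,x,.02)[:2] for x in [(267,186),(379,186),(373,321),(273,321)]]); print("slab",P.mean(0),[(np.linalg.norm(P[i]-P[j]),np.degrees(np.arctan2(*(P[j]-P[i])[::-1]))) for i,j in((0,3),(1,2),(0,1),(3,2))])
B=onslab(7.6)
g=lambda o:(lambda u:int(im[int(round(u[1])),int(round(u[0]))]))(proj(d,SLAB+B@(np.array(o)/1000)))
for z in(-35,0,20): 
  print("slab y z=",z,[g((17,y,z)) for y in range(-60,61,2)])
for z in(-25,25): print("lamp y z=",z,[g((-17,y,z)) for y in range(-36,37,1)])
print("slab z",[g((17,42,z)) for z in range(-85,86,2)])
print("lamp z",[g((-17,23,z)) for z in range(-64,66,2)])
E
```

```text
slab [ 0.5008 -0.3371] [(np.float64(0.14855762562015185), np.float64(7.413038094086115)), (np.float64(0.14860806023500497), np.float64(8.0751546414243)), (np.float64(0.10793859414052899), np.float64(97.61766963901715)), (np.float64(0.10965574185141334), np.float64(97.59329739056626))]
slab y z= -35 [185, 185, 185, 184, 186, 158, 195, 197, 197, 196, 195, 196, 197, 197, 127, 10, 12, 11, 13, 11, 10, 10, 13, 13, 12, 12, 14, 13, 15, 15, 16, 14, 16, 14, 16, 15, 16, 16, 17, 15, 17, 19, 17, 19, 19, 20, 17, 19, 188, 196, 197, 196, 196, 197, 196, 196, 196, 197, 140, 159, 195]
slab y z= 0 [202, 203, 203, 203, 202, 186, 207, 206, 207, 206, 206, 206, 206, 206, 139, 21, 23, 22, 22, 25, 23, 16, 199, 210, 209, 209, 209, 209, 209, 210, 210, 209, 210, 209, 200, 201, 206, 205, 203, 203, 66, 20, 21, 20, 21, 20, 21, 20, 191, 199, 197, 198, 199, 199, 198, 197, 197, 198, 192, 145, 203]
slab y z= 20 [203, 203, 203, 203, 172, 193, 205, 208, 207, 208, 208, 206, 207, 207, 95, 21, 19, 20, 20, 22, 20, 18, 196, 209, 209, 209, 210, 209, 206, 210, 209, 209, 210, 209, 209, 209, 209, 209, 209, 211, 114, 19, 19, 18, 1
[... 782 characters left out ...]
139, 138, 139, 88, 105, 126, 128, 128, 128, 127, 127, 125, 126, 127, 126, 126, 127, 126, 127, 191, 197, 196, 196, 197, 196, 195, 195, 195, 194, 196, 196, 196, 197, 198, 198, 197, 197, 198, 198, 198, 199, 198, 199, 199, 198, 199, 199, 198, 199, 200, 198, 199, 199, 199, 198, 206, 208, 207, 206, 208, 207, 207, 207, 207, 207, 207, 208, 206, 208, 207, 208, 207, 207, 206, 208, 206, 206, 206, 183, 200, 198, 202, 203, 202, 203]
lamp z [128, 47, 12, 13, 16, 19, 22, 22, 20, 18, 18, 18, 15, 14, 13, 23, 23, 21, 23, 21, 21, 21, 20, 19, 21, 20, 19, 20, 22, 20, 22, 20, 22, 19, 18, 19, 21, 20, 21, 19, 20, 20, 20, 21, 18, 21, 19, 20, 19, 18, 19, 20, 19, 19, 18, 19, 18, 200, 207, 207, 203, 203, 202, 202, 203]
```

```bash
python3 -c "
from station import ctrl
print(ctrl.finish_job())"
```

```text
the job is handed in; nothing more can be done
None
```

The lamp is handed in, switched fully on and lying flat on the slab, switch up, lens end towards the bowl and within about 3 mm of the middle; the bowl, mug, glaze jar and blue pot have not moved, and it took about 43 s of the 72 s. Two departures: the switch face started towards world +y, not -y as written, so I worked from the pictures; and after pushing the switch I opened the gripper too early, which lifted the lamp about 80 mm off the rest by its slot, so I set it back and retook it by its sides.

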